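# Put the day's samples away in the bench drawer

## Robot

A 6-joint arm with a two-finger parallel gripper is mounted at the origin on the work surface. World frame = base frame: x ahead of the robot, y to its left, z up, the work surface at z = 0. Lengths are in m, angles in rad, forces in N, time in s.
With the tool pointing down it reaches from about 0.25 to 0.725 m from the base axis. Payload 4 kg.
Tool frame: the origin (TCP) lies at the centre of the arm's flange, where the gripper is bolted on; the fingertips stand 173 mm ahead of it and the grasp point (between the pads) lies 155 mm ahead of it (pinch_z is the distance from the TCP to the grasp point, in m); z points along the fingers, y is the line along which they close (so a half turn about z gives the same grasp; the last joint's range is limited). The gripper opens to 85 mm and grips with 20 to 120 N. Pads are 22 mm wide; open, the fingers measure 114 mm over their backs; the gripper's body (76 mm by 85 mm) begins 54 mm behind the grasp point. The pads swing forward as they close: fully open they stand 13 mm farther back than shut.
Start: joints at [-1.255, 0.241, 0.005, 1.335, 0, 1.571], TCP at [0.155, -0.475, 0.405] pointing down, gripper open.
Joint ranges: [-2.72, 2.72], [-1.05, 1.87], [-1.09, 1.28], [-1.99, 2.15], [-1.42, 1.44], [-3.14, 3.14]. Speed limits (rad/s): [2.79, 2.79, 3.14, 3.14, 3.14, 3.14].

## Interface

Orientations are given as a rotation vector (axis times angle).
In Python, from plant import * gives the robot as it stands.
- The arm moves only by the shell command python3 -m crank 'ROWS' [FORCE]. ROWS is JSON, a list that holds one entry, the list of rows, each a list of 7 numbers: the shift along the tool's x, y, z in mm, then the turn, a rotation vector about the tool's x, y, z in rad, then the opening, from 0 (shut) to 1 (fully open). A call has exactly 5 rows; each row is the pose to reach, as a shift and turn from the pose commanded when the call began, along the tool's axes at that moment; what a row does not reach only later rows make up. A row lasts 1/8 s, in which the tool goes at most 62.5 mm and 10.7 degrees, less where a joint would pass 70% of its speed; a pose out of reach is approached as far as the arm can. A call with a gripper value outside its range is refused whole. The fingers move at their own pace and stop on an object; FORCE is the grip in N (left out, the last holds). Time passes only in rows, so rows that repeat a pose let the fingers close, or fill a call up. It gives the time, the measured TCP pose, the force, the opening and the grip force at its end, in the units of the state.
- state(): the state, without advancing time (a new reading comes with each control period).
- read_camera(name): name is "side" or "top"; returns the picture (420x560x3 uint8, red, green, blue); there is no depth.
- calibration(name): a dict with "camera_matrix" (3x3 intrinsics, pixels), "k1" (the pictures are not rectified: a ray, as slopes to the right and down, at radius r is drawn at 1 + k1 r^2 times it, then the intrinsics apply), "R" (3x3) and "t" (3): a world point X has camera coordinates R X + t. Camera axes: x right, y down, z forward; pixel columns grow to the right and rows downward; lengths in m; the calibration is good to about 2 mm. A picture is of the moment at which its call begins. calibration takes no time and is no camera call.
- sign_off(): hands the job in; it is judged then, once.
Trained networks look in the newest picture that a camera, given by its name, has taken for a name from the list of things; names that differ only in an ending like _2 or _b are one class to them, and where a whole thing is asked for, a point or a joint stands for the part that bears it (a point fixed in the world has none). Each returns a list of dicts, best first, with "confidence" (0 to 1); they miss things now and then, are a little off and sometimes report something else, mostly with a low value. They report only what shows in the picture. A call takes as long as a camera call. They do not tell look-alikes from the thing itself.
- masks_of(camera, target): "region" (420x560 bool, what is visible of it) and "bbox" ([left, top, right, bottom] in pixels, round what is visible of it).
The state is a dict: "time": time; "joint_positions": joint angles; "joint_velocities": joint speeds; "joint_torque": joint torques, N m; "eef_pos": TCP position; "eef_rot": TCP orientation; "wrist_force": force on the tool from outside, world axes, zero at the start; "ft_torque": the same for the moment, N m; "finger_gap": finger opening in m; "grasp_force": force on a finger pad.
Only numpy, scipy, OpenCV 4.12 (cv2) and the standard library are available. Lean on these libraries where they do the work, as an engineer would, in place of code of your own. Each camera call takes 0.05 s, during which the arm holds its last target. There are 200 camera calls.

## Task

Put the samples away: screw the lid of every sample jar in the red tray fully tight before lifting that jar out of the tray, then stand all the jars upright in the cabinet's drawer and lay every black slide box flat on the drawer's floor beside them. When everything is in, slide the drawer fully shut without slamming it, and leave the other things on the bench where they are.

Things in the scene. Friction and masses are not known exactly. Their poses are not given: they have to be found in the camera images.
- cabinet_drawer0 (a joint): How far the single white-fronted drawer of the low grey bench-top cabinet is open, m: 0 shut flush, 0.18 fully open; it slides towards the robot along its own -x and stays where it is left. The cabinet is fixed: 260 deep (x) x 320 wide (y) x 100 mm high; a glove box and dishes stand on the rear half of its top.
- cabinet_drawer0_handle (a point): Middle of the drawer's dark bar handle: round bar 11 mm thick, 120 mm long along y, 35 mm in front (-x) of the drawer front and 62 mm above the bench (the drawer front's top edge is at 88 mm). Axes as the cabinet's.
- drawer_floor (a point): Point on the drawer's inner floor, 22 mm above the bench, at the middle of the foot of the front's inner face; x into the cabinet, y along the front. Inside: 215 mm to +x, 139 mm to either side (y), side walls 56 mm high, 6 mm thick; front 15 mm thick. The cabinet's top covers what lies beyond x = opening less 6 mm, 66 mm above the floor.
- tray: Red tray, 150 x 150 x 18 mm, fixed to the bench, with four square pockets 52 mm wide and 14 mm deep at x, y = +-40 mm, which keep the jars from turning. Origin: centre of the underside; pocket floors are 4 mm above it.
- jar_blue: Square white sample jar, body 50 x 50 x 28 mm with a round blue screw lid of 44 mm diameter and 18 mm height on top (lid from 29 to 47 mm above the underside; overall height 47 mm). Origin: centre of the underside, z up when upright. May be absent. A small black block on the body's shoulder lies at its +x side; weight about 0.15 kg.
- jar_yellow: Square white sample jar, body 50 x 50 x 28 mm with a round yellow screw lid of 44 mm diameter and 18 mm height on top (lid from 29 to 47 mm above the underside; overall height 47 mm). Origin: centre of the underside, z up when upright. May be absent. A small black block on the body's shoulder lies at its +x side; weight about 0.15 kg.
- jar_green: Square white sample jar, body 50 x 50 x 28 mm with a round green screw lid of 44 mm diameter and 18 mm height on top (lid from 29 to 47 mm above the underside; overall height 47 mm). Origin: centre of the underside, z up when upright. May be absent. A small black block on the body's shoulder lies at its +x side; weight about 0.15 kg.
- jar_orange: Square white sample jar, body 50 x 50 x 28 mm with a round orange screw lid of 44 mm diameter and 18 mm height on top (lid from 29 to 47 mm above the underside; overall height 47 mm). Origin: centre of the underside, z up when upright. May be absent. A small black block on the body's shoulder lies at its +x side; weight about 0.15 kg.
- lid_blue (a joint): Angle of the blue lid on its jar, rad: 0 is fully tight (against its stop, the black bar on the lid's top pointing at the black block on the jar's shoulder), grows to at most 1.6 as it is loosened (counter-clockwise seen from above); turn it clockwise to tighten. Stiff enough to stay where it is left, and it never comes off: a jar can be carried by its lid.
- lid_yellow (a joint): Angle of the yellow lid on its jar, rad: 0 is fully tight (against its stop, the black bar on the lid's top pointing at the black block on the jar's shoulder), grows to at most 1.6 as it is loosened (counter-clockwise seen from above); turn it clockwise to tighten. Stiff enough to stay where it is left, and it never comes off: a jar can be carried by its lid.
- lid_green (a joint): Angle of the green lid on its jar, rad: 0 is fully tight (against its stop, the black bar on the lid's top pointing at the black block on the jar's shoulder), grows to at most 1.6 as it is loosened (counter-clockwise seen from above); turn it clockwise to tighten. Stiff enough to stay where it is left, and it never comes off: a jar can be carried by its lid.
- lid_orange (a joint): Angle of the orange lid on its jar, rad: 0 is fully tight (against its stop, the black bar on the lid's top pointing at the black block on the jar's shoulder), grows to at most 1.6 as it is loosened (counter-clockwise seen from above); turn it clockwise to tighten. Stiff enough to stay where it is left, and it never comes off: a jar can be carried by its lid.
- slidebox_a: Flat black microscope-slide box with a white label, 80 (x) x 30 (y) x 22 (z) mm, 60 g, lying loose on the bench. Origin: centre of the underside, x along its length. May be absent.
- slidebox_b: Flat black microscope-slide box with a white label, 80 (x) x 30 (y) x 22 (z) mm, 60 g, lying loose on the bench. Origin: centre of the underside, x along its length. May be absent.
- petri_dish: Amber petri dish, 60 mm diameter, 15 mm high, loose; not to be disturbed. Origin: centre of the underside.
- beaker: Glass beaker, 70 mm diameter, 90 mm high, loose; not to be disturbed. Origin: centre of the underside.
- media_bottle: Amber bottle with a blue cap, 60 mm diameter, 120 mm high, loose; not to be disturbed. Origin: centre of the underside.
- marker: White and red marker pen, 110 x 15 x 13 mm, loose; not to be disturbed. Origin: centre of the underside.
Not all that is in view belongs to the job. What is shaped like the jar_blue but pink or turquoise is not meant.

How it is judged:
By the outcome, as a careful person would: the job done as asked, in the order asked, and still so for the second after the job is handed in, with the robot touching nothing.
Of jar_blue, jar_yellow, jar_green, jar_orange only 2 to 3 are there at a start; the rules pass over those that are not, and their reading is None.
Of slidebox_a, slidebox_b only 1 to 2 are there at a start; the rules pass over those that are not, and their reading is None.
At some moment in a run one of slidebox_a, slidebox_b may be knocked a few centimetres aside while the robot is not near it.
Once in a run the grip may slacken for a moment while it holds something.
It also fails if it takes over 210 s, if anything falls off the work surface, if the arm or the gripper's body presses on something with over 40 N, if the wrist force passes 120 N, or if a joint passes its speed limit or range.

## Working session

There is one attempt and no reset: what is moved stays moved. The work goes in short steps, Python scripts to look and compute and a shell command to move; the robot and the scene stay as the last step left them, time stands still between calls to the robot, and variables do not carry over. Pictures are saved under pics/ and viewed, at most 16 in all, crops included, and the job is handed in when it is done.

```bash
ls; mkdir -p pics; cat > h.py <<'E'
from plant import *
import numpy as np, cv2
from scipy.spatial.transform import Rotation as Ro
def snap(cam,name,crop=None,scale=1):
    im=read_camera(cam)
    o=im if crop is None else im[crop[1]:crop[3],crop[0]:crop[2]]
    o=cv2.resize(o,None,fx=scale,fy=scale,interpolation=cv2.INTER_CUBIC)
    cv2.imwrite(f'pics/{name}.png',o[:,:,::-1]); return im
def ray(cam,px):
    c=calibration(cam);K=np.array(c['camera_matrix']);R=np.array(c['R']);t=np.array(c['t'])
    d=np.linalg.solve(K,[px[0],px[1],1.]);d=d[:2]
    u=d.copy()
    for _ in range(20): u=d/(1+c['k1']*(u@u))
    return -R.T@t, R.T@np.array([u[0],u[1],1.])
def at(cam,px,z):
    o,d=ray(cam,px); return (o+d*(z-o[2])/d[2])
def proj(cam,X):
    c=calibration(cam);K=np.array(c['camera_matrix']);p=np.array(c['R'])@np.array(X)+np.array(c['t'])
    u=p[:2]/p[2];u=u*(1+c['k1']*(u@u));return (K@[u[0],u[1],1])[:2]
def st():
    s=state();R=Ro.from_rotvec(s['eef_rot']).as_matrix()
    print('t',round(s['time'],2),'pos',np.round(s['eef_pos'],4),'F',np.round(s['wrist_force'],1),'gap',round(s['finger_gap'],4),'gf',round(s['grasp_force'],1),'j',np.round(s['joint_positions'],2));print('R',np.round(R,3).tolist())
    return s,R
E
python3 - <<'E'
from h import *
st()
a=snap('top','top0',None,1.4);b=snap('side','side0',None,1.4)
for n in ['top','side']:
    c=calibration(n);print(n,-np.array(c['R']).T@c['t'],c['R'],c['camera_matrix'],c['k1'])
E
```

```text
pics
t 0.0 pos [ 0.1552 -0.475   0.4038] F [ 0.5  0.8 -0.4] gap 0.0852 gf 0.0 j [-1.26  0.24  0.    1.34  0.    1.57]
R [[0.951, 0.311, -0.001], [0.311, -0.951, 0.002], [0.0, -0.002, -1.0]]
top [ 0.30602365 -0.02738435  0.99615804] [[-1.34296640e-02 -9.99909639e-01  5.98101736e-04]
 [-9.77772533e-01  1.30071704e-02 -2.09264636e-01]
 [ 2.09237947e-01 -3.39516120e-03 -9.77858862e-01]] [[417.64633453   0.         277.87984177]
 [  0.         417.64633453 205.48060843]
 [  0.           0.           1.        ]] -0.12258564987689714
side [0.25507181 0.64478004 0.80885895] [[-0.93353327 -0.35811438  0.01642358]
 [-0.26263089  0.65200675 -0.71127506]
 [ 0.24400954 -0.66831227 -0.70272189]] [[381.31301061   0.         274.70380244]
 [  0.         381.31301061 208.76973078]
 [  0.           0.           1.        ]] -0.05837964900634845
```

View pics/top0.png

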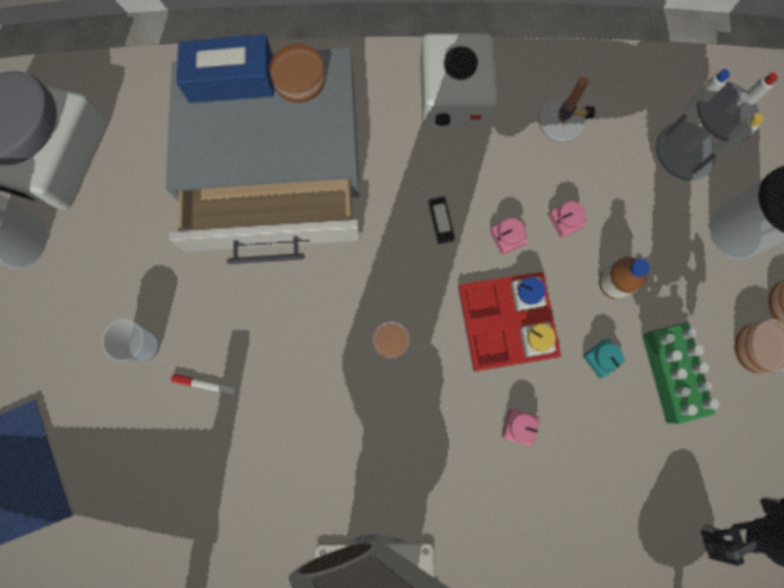

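View pics/side0.png

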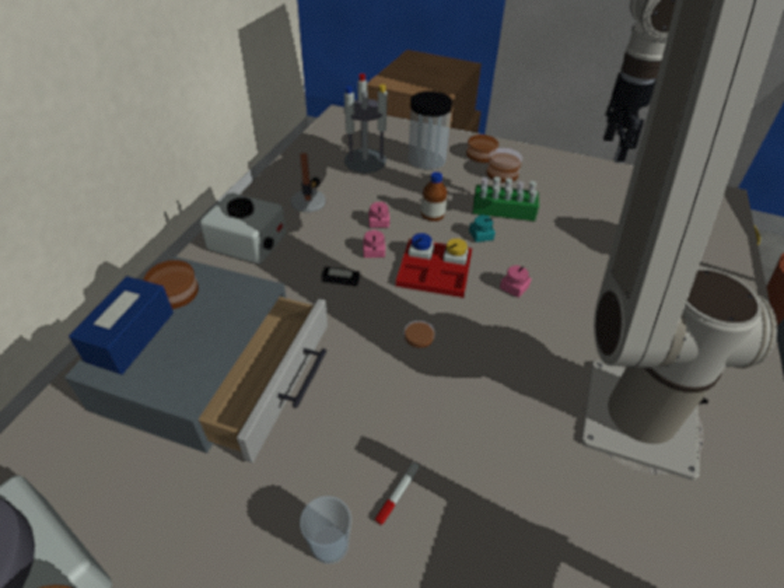

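The top view shows the blue jar at about (379,207) and the yellow one at (386,241) in the red tray, both in 560-wide pixels. Pink and turquoise look-alikes stand outside the tray. There is one black slide box at (315,157), and the drawer is partly open with its handle at (190,178). The petri dish sits at (279,243).

```bash
python3 - <<'E'
from h import *
im={}
for cam in ['top','side']: im[cam]=snap(cam,'d_'+cam)
cv2.imwrite('pics/crop1.png',cv2.resize(im['top'][130:310,290:460],None,fx=3.3,fy=3.3,interpolation=cv2.INTER_CUBIC)[:,:,::-1])
for n in ['tray','jar_blue','jar_yellow','lid_blue','lid_yellow','jar_green','slidebox_a','cabinet_drawer0','petri_dish']:
  for cam in ['top','side']:
    for m in masks_of(cam,n)[:4]:
        if m['confidence']<.3: continue
        ys,xs=np.nonzero(m['region']); 
        if len(xs)<5: continue
        r=cv2.minAreaRect(np.stack([xs,ys],1).astype(np.float32))
        z={'tray':.018,'jar_blue':.03,'jar_yellow':.03,'lid_blue':.051,'lid_yellow':.051,'slidebox_a':.022}.get(n,.015)
        print(n,cam,round(m['confidence'],2),[round(v) for v in m['bbox']],'c',round(xs.mean(),1),round(ys.mean(),1),np.round(at(cam,[xs.mean(),ys.mean()],z),4)[:2],'rect',[np.round(at(cam,p,z),3)[:2].tolist() for p in cv2.boxPoints(r)])
E
```

```text
tray top 0.93 [328, 194, 398, 265] c 357.8 230.3 [ 0.4525 -0.2198] rect [[0.521, -0.146], [0.547, -0.303], [0.391, -0.32], [0.368, -0.167]]
tray side 0.91 [283, 171, 335, 213] c 309.4 194.4 [ 0.4532 -0.2062] rect [[0.52, -0.131], [0.563, -0.302], [0.395, -0.325], [0.369, -0.155]]
jar_blue top 0.83 [350, 156, 379, 179] c 363.3 167.2 [ 0.6051 -0.2394] rect [[0.617, -0.204], [0.644, -0.259], [0.596, -0.278], [0.569, -0.224]]
jar_blue top 0.69 [417, 242, 442, 272] c 431.1 255.7 [ 0.3873 -0.3893] rect [[0.393, -0.35], [0.428, -0.402], [0.383, -0.432], [0.349, -0.38]]
jar_blue top 0.62 [358, 294, 383, 317] c 371.5 304.5 [ 0.2789 -0.2411] rect [[0.262, -0.208], [0.311, -0.223], [0.296, -0.277], [0.248, -0.261]]
jar_blue side 0.81 [263, 147, 281, 163] c 269.9 153.6 [ 0.6365 -0.3394] rect [[0.677, -0.377], [0.632, -0.396], [0.598, -0.305], [0.641, -0.288]]
jar_blue side 0.77 [259, 162, 277, 184] c 266.5 174.1 [ 0.6065 -0.2336] rect [[0.649, -0.273], [0.603, -0.291], [0.569, -0.202], [0.612, -0.184]]
jar_blue side 0.69 [332, 155, 352, 170] c 343.9 162.8 [ 0.3894 -0.3858] rect [[0.429, -0.422],
[... 2699 characters left out ...]
335, 183] c 326.0 175.8 [ 0.4301 -0.3158] rect [[0.46, -0.336], [0.417, -0.354], [0.401, -0.294], [0.443, -0.277]]
cabinet_drawer0 side 0.58 [141, 209, 235, 330] c 190.0 268.6 [0.6535 0.1738] rect [[0.718, 0.315], [0.739, -0.073], [0.561, -0.012], [0.578, 0.34]]
petri_dish top 0.81 [268, 232, 292, 258] c 278.5 242.4 [ 0.4268 -0.031 ] rect [[0.454, -0.002], [0.454, -0.061], [0.399, -0.06], [0.4, -0.001]]
petri_dish top 0.47 [375, 231, 399, 252] c 383.9 241.7 [ 0.4244 -0.2818] rect [[0.444, -0.252], [0.456, -0.305], [0.406, -0.314], [0.394, -0.261]]
petri_dish side 0.79 [291, 231, 310, 248] c 298.7 237.7 [ 0.4287 -0.0288] rect [[0.467, -0.049], [0.412, -0.071], [0.392, -0.008], [0.445, 0.013]]
```

View pics/crop1.png

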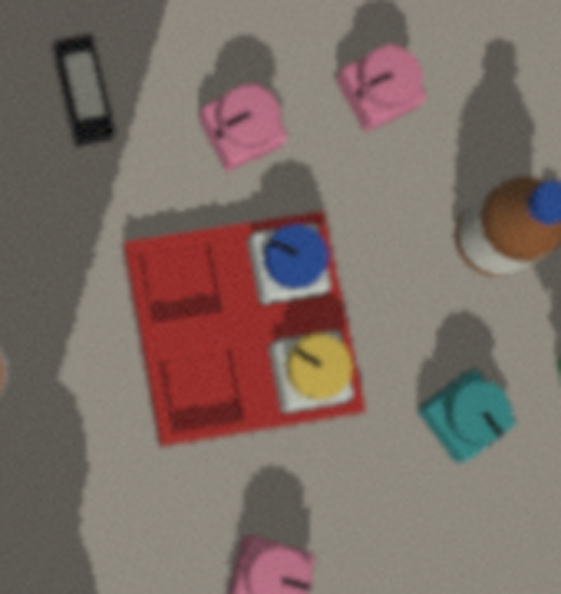

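The crop confirms that only the blue jar (297,257) and the yellow jar (320,366) stand in the red tray. The pink and turquoise ones are look-alikes outside it. Both bars point up-left, about 50° counter-clockwise of the tray's +x axis, so the lids are loose by roughly 0.9 rad. Next I'll do silhouette fits and look at the cabinet up close.

```bash
cat >> h.py <<'E'
from scipy.optimize import least_squares
def cyl(r,z0,z1):
    a=np.linspace(0,2*np.pi,40,endpoint=False);return np.array([[r*np.cos(t),r*np.sin(t),z] for t in a for z in(z0,z1)])
def box(l,w,z0,z1): return np.array([[sx*l/2,sy*w/2,z] for sx in(-1,1) for sy in(-1,1) for z in(z0,z1)])
def sil(cam,P,x,y,yaw):
    c,s=np.cos(yaw),np.sin(yaw);Q=P@np.array([[c,s,0],[-s,c,0],[0,0,1]])+[x,y,0]
    h=cv2.convexHull(np.array([proj(cam,q) for q in Q],np.float32)); m=cv2.moments(h)
    cx,cy=m['m10']/m['m00'],m['m01']/m['m00']
    return np.array([cx,cy]),np.array([m['mu20'],m['mu11'],m['mu02']])/m['m00'],h
def fit(P,regs,x0,useyaw=False):
    obs={}
    for cam,r in regs.items():
        m=cv2.moments(r.astype(np.uint8),True);obs[cam]=(np.array([m['m10'],m['m01']])/m['m00'],np.array([m['mu20'],m['mu11'],m['mu02']])/m['m00'])
    def f(p):
        o=[]
        for cam,(c,mu) in obs.items():
            a,b,_=sil(cam,P,p[0],p[1],p[2] if useyaw else 0); o+=list(a-c)
            if useyaw:o+=list((b-mu)/10)
        return o
    r=least_squares(f,x0,x_scale=[.01,.01,.1][:len(x0)],diff_step=1e-4);return r.x,np.round(r.fun,1)
def near(cam,n,p,z,tol=.04):
    for m in masks_of(cam,n):
        ys,xs=np.nonzero(m['region'])
        if len(xs)>5 and np.linalg.norm(at(cam,[xs.mean(),ys.mean()],z)[:2]-p)<tol: return m['region']
E
python3 - <<'E'
from h import *
im=snap('top','t2');snap('side','s2')
for n,p in [('lid_blue',[.501,-.266]),('lid_yellow',[.421,-.277])]:
    R={c:near(c,n,p,.051,.025) for c in('top','side')};R={k:v for k,v in R.items() if v is not None}
    print(n,fit(cyl(.022,.033,.051),R,p),[ (k,fit(cyl(.022,.033,.051),{k:R[k]},p)[0]) for k in R])
n,p='slidebox_a',[.636,-.12]
R={c:near(c,n,p,.022) for c in('top','side')};R={k:v for k,v in R.items() if v is not None}
print(n,fit(box(.08,.03,0,.022),R,p+[.2],True),[ (k,fit(box(.08,.03,0,.022),{k:R[k]},p+[.2],True)[0]) for k in R])
cv2.imwrite('pics/crop2.png',cv2.resize(im[115:200,110:270],None,fx=5,fy=5,interpolation=cv2.INTER_CUBIC)[:,:,::-1])
# bars: dark pixels inside lid circle on top face
for n,c in [('b',[.503,-.267]),('y',[.423,-.278])]:
    u,v=proj('top',[*c,.051]).round().astype(int)
    cv2.imwrite(f'pics/lid{n}.png',im[v-12:v+13,u-12:u+13,::-1])
E
```

```text
Traceback (most recent call last):
  File "h.py", line 43, in fit
    r=least_squares(f,x0,x_scale=[.01,.01,.1][:len(x0)],diff_step=1e-4);return r.x,np.round(r.fun,1)
  File "h.py", line 40, in f
    a,b,_=sil(cam,P,p[0],p[1],p[2] if useyaw else 0); o+=list(a-c)
          ~~~^^^^^^^^^^^^^^^^^^^^^^^^^^^^^^^^^^^^^^^
  File "h.py", line 30, in sil
    h=cv2.convexHull(np.array([proj(cam,q) for q in Q],np.float32)); m=cv2.moments(h)
                               ~~~~^^^^^^^
  File "h.py", line 18, in proj
    c=calibration(cam);K=np.array(c['camera_matrix']);p=np.array(c['R'])@np.array(X)+np.array(c['t'])
ValueError: time passes only in moves, steps and waits
```

```bash
sed -i '/^from plant/a import plant\n_C={}\ndef calibration(n):\n    if n not in _C:_C[n]=plant.calibration(n)\n    return _C[n]' h.py; sed -i 's/diff_step=1e-4/diff_step=1e-2/' h.py
cat > m.py <<'E'
from h import *
im=snap('top','t2');snap('side','s2')
for n,p in [('lid_blue',[.501,-.266]),('lid_yellow',[.421,-.277])]:
    R={c:near(c,n,p,.051,.025) for c in('top','side')};R={k:v for k,v in R.items() if v is not None}
    print(n,fit(cyl(.022,.033,.051),R,p),[ (k,fit(cyl(.022,.033,.051),{k:R[k]},p)[0]) for k in R])
n,p='slidebox_a',[.636,-.12]
R={c:near(c,n,p,.022) for c in('top','side')};R={k:v for k,v in R.items() if v is not None}
print(n,fit(box(.08,.03,0,.022),R,p+[.2],True),[ (k,fit(box(.08,.03,0,.022),{k:R[k]},p+[.2],True)[0]) for k in R])
cv2.imwrite('pics/crop2.png',cv2.resize(im[115:200,110:270],None,fx=5,fy=5,interpolation=cv2.INTER_CUBIC)[:,:,::-1])
E
python3 m.py
```

```text
lid_blue (array([ 0.50232039, -0.26883505]), array([ 0.2, -0.4,  0.3,  0.6])) [('top', array([ 0.50144383, -0.26832659])), ('side', array([ 0.50428477, -0.27137652]))]
lid_yellow (array([ 0.42374891, -0.28019808]), array([ 0.1, -0.4,  0.4,  0.5])) [('top', array([ 0.42277907, -0.27980161])), ('side', array([ 0.42574546, -0.28221576]))]
slidebox_a (array([ 0.64088432, -0.12438341,  0.18772176]), array([ 0.1, -0.8,  0. ,  0. ,  0. ,  0.8,  0.8, -0. , -0.1, -0.1])) [('top', array([ 0.63885348, -0.12398906,  0.18793468])), ('side', array([ 0.64457876, -0.12668716,  0.16488045]))]
```

View pics/crop2.png

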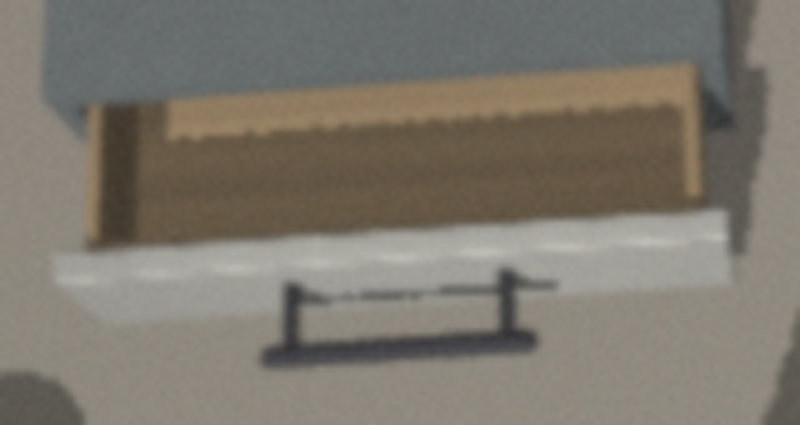

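The crop shows the drawer open by a part. Its handle runs from (268,357) to (533,341), the front's top outer edge from (57,284) to (727,241), and the cabinet top's front edge from (45,98) to (724,64).

```bash
python3 - <<'E'
from h import *
f=lambda x,y,z:at('top',[110+x/5-.4,115+y/5-.4],z)
for n,a,b,z in [('handle',(268,357),(533,341),.062),('front outer top',(57,284),(727,241),.088),('front inner top',(55,255),(727,210),.088),('cab',(45,98),(724,64),.1)]:
    p,q=f(*a,z),f(*b,z);d=p-q;print(n,p[:2].round(4),q[:2].round(4),'mid',((p+q)/2)[:2].round(4),'len',np.linalg.norm(d).round(3),'yaw',np.arctan2(-d[0],d[1]).round(3))
E
```

```text
handle [0.5559 0.2363] [0.5616 0.1118] mid [0.5588 0.174 ] len 0.125 yaw 0.046
front outer top [0.5856 0.3303] [0.6004 0.0202] mid [0.593  0.1752] len 0.31 yaw 0.048
front inner top [0.5996 0.3323] [0.6153 0.0202] mid [0.6074 0.1762] len 0.312 yaw 0.05
cab [0.6726 0.3385] [0.6819 0.021 ] mid [0.6773 0.1797] len 0.318 yaw 0.029
```

```bash
python3 -m crank '[[[62,-14,0,0,0,0,0.7],[124,-28,0,0,0,-0.1,0.7],[186,-42,0,0,0,-0.234,0.7],[248,-56,0,0,0,-0.234,0.7],[310,-69,0,0,0,-0.234,0.7]]]' 60; python3 -c "
from h import *
s,R=st();d=np.array([.5023,-.2688,.26])-s['eef_pos'];print(R.T@d*1000)"
```

```text
time: 2.33
eef_pos: [0.4257, -0.3147, 0.4049]
eef_rot: [3.023, 0.852, 0.0]
wrist_force: [1.1, -1.2, 0.9]
finger_gap: 0.0599
grasp_force: 0.0
t 2.33 pos [ 0.4257 -0.3147  0.4049] F [ 1.1 -1.2  0.9] gap 0.0599 gf 0.0 j [-0.64  0.3   0.08  1.35 -0.    1.96]
R [[0.853, 0.522, 0.0], [0.522, -0.853, -0.001], [0.0, 0.001, -1.0]]
[ 89.31106175   0.80581432 144.94245566]
```

```bash
python3 -m crank '[[[43,0,40,0,0,0,0.68],[86,1,90,0,0,0,0.68],[86,1,144,0,0,0,0.68],[86,1,144,0,0,0,0.68],[86,1,144,0,0,0,0.68]]]'; python3 -c "
from h import *
s,R=st();d=np.array([.5023,-.2688,.206])-s['eef_pos'];print(R.T@d*1000)
snap('side','s3',(250,110,370,230),5)
r=near('top','lid_blue',[.501,-.266],.051,.025);print(r is not None)"
```

```text
time: 2.95
eef_pos: [0.4983, -0.2725, 0.2625]
eef_rot: [3.023, 0.851, 0.002]
wrist_force: [-0.8, -0.3, -0.0]
finger_gap: 0.0586
grasp_force: 0.0
t 2.95 pos [ 0.4983 -0.2725  0.2625] F [-0.8 -0.3 -0. ] gap 0.0586 gf 0.0 j [-0.5   0.47 -0.05  1.05 -0.    2.09]
R [[0.853, 0.522, 0.002], [0.522, -0.853, -0.001], [0.001, 0.002, -1.0]]
[ 5.28385592 -1.20813094 56.45365842]
True
```

View pics/s3.png

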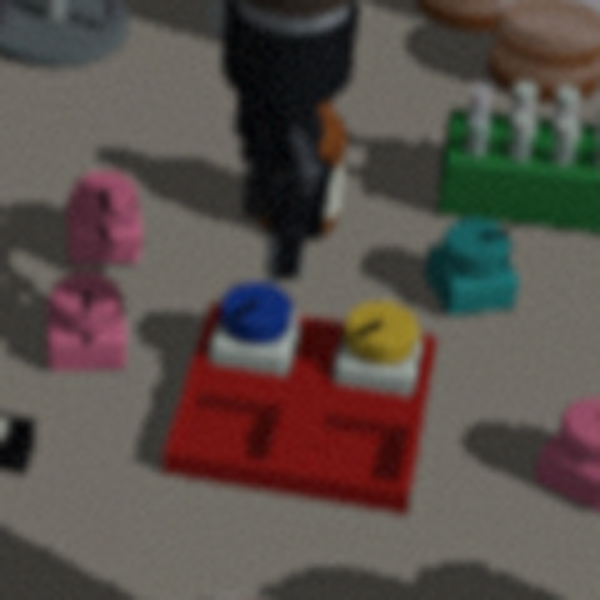

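The side crop shows the gripper above the blue lid (258,312), with the bars of both lids turned away from the tight position. The way down is clear.

```bash
python3 -m crank '[[[0,0,15,0,0,0,0.68],[0,0,30,0,0,0,0.68],[0,0,44,0,0,0,0.68],[0,0,52,0,0,0,0.68],[0,0,54,0,0,0,0.68]]]'; python3 -c "
from h import *
st()"
```

```text
time: 3.68
eef_pos: [0.4977, -0.2717, 0.2056]
eef_rot: [-3.022, -0.852, 0.002]
wrist_force: [-0.5, -0.1, -0.7]
finger_gap: 0.0578
grasp_force: 0.0
t 3.67 pos [ 0.4977 -0.2717  0.2056] F [-0.5 -0.1 -0.7] gap 0.0578 gf 0.0 j [-0.5   0.53 -0.11  0.93  0.    2.09]
R [[0.853, 0.523, -0.002], [0.523, -0.853, 0.001], [-0.001, -0.002, -1.0]]
```

```bash
python3 -m crank '[[[3,-1,0,0,0,0,0.68],[5,-1,0,0,0,0,0.68],[5,-1,0,0,0,0,0.4],[5,-1,0,0,0,0,0.3],[5,-1,0,0,0,0,0.3]]]' 60; python3 -c "
from h import *
s,_=st();print(s['ft_torque'])"
```

```text
time: 4.3
eef_pos: [0.5022, -0.2685, 0.2077]
eef_rot: [3.023, 0.853, 0.003]
wrist_force: [-0.6, 0.9, 7.0]
finger_gap: 0.0419
grasp_force: 60.8
t 4.3 pos [ 0.5022 -0.2685  0.2077] F [-0.6  0.9  7. ] gap 0.0419 gf 60.8 j [-0.49  0.53 -0.11  0.93  0.    2.1 ]
R [[0.853, 0.523, 0.002], [0.523, -0.853, -0.0], [0.001, 0.001, -1.0]]
[ 0.27229307 -0.01648768  0.07806863]
```

```bash
python3 -m crank '[[[0,0,-1,0,0,0.12,0.3],[0,0,-1,0,0,0.27,0.3],[0,0,-1,0,0,0.42,0.3],[0,0,-1,0,0,0.57,0.3],[0,0,-1,0,0,0.70,0.3]]]'; python3 -c "
from h import *
s,_=st();print(s['ft_torque'])"
```

```text
time: 4.92
eef_pos: [0.5022, -0.2685, 0.2078]
eef_rot: [3.132, -0.242, 0.002]
wrist_force: [1.6, 0.7, 0.7]
finger_gap: 0.0418
grasp_force: 61.0
t 4.92 pos [ 0.5022 -0.2685  0.2078] F [1.6 0.7 0.7] gap 0.0418 gf 61.0 j [-0.49  0.53 -0.11  0.93  0.    2.8 ]
R [[0.988, -0.154, 0.002], [-0.154, -0.988, -0.0], [0.002, 0.0, -1.0]]
[ 0.10202266 -0.2686293   0.15770305]
```

```bash
python3 -m crank '[[[0,0,0,0,0,0.1,0.3],[0,0,0,0,0,0.2,0.3],[0,0,0,0,0,0.29,0.3],[0,0,0,0,0,0.29,0.3],[0,0,0,0,0,0.29,0.3]]]'; python3 -c "
from h import *
s,R=st();print(s['ft_torque'])
im=snap('top','t5',(330,180,410,270),6)"
```

```text
time: 5.55
eef_pos: [0.5021, -0.2683, 0.2078]
eef_rot: [-3.066, 0.683, -0.002]
wrist_force: [2.2, 1.3, 1.7]
finger_gap: 0.0418
grasp_force: 61.0
t 5.55 pos [ 0.5021 -0.2683  0.2078] F [2.2 1.3 1.7] gap 0.0418 gf 61.0 j [-0.49  0.53 -0.11  0.93  0.    3.09]
R [[0.905, -0.425, 0.001], [-0.425, -0.905, 0.0], [0.001, -0.001, -1.0]]
[ 0.28421396 -0.56382445  0.00823902]
```

View pics/t5.png

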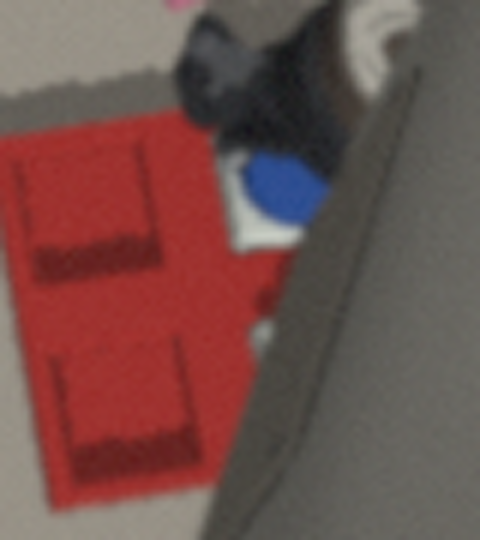

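The jar hasn't moved in its pocket and the arm hides the bar. The torque shows no stop yet, so I'll release, wind back, regrip and turn again.

```bash
python3 -m crank '[[[0,0,0,0,0,0,0.68],[0,0,0,0,0,0,0.68],[0,0,0,0,0,-0.18,0.68],[0,0,0,0,0,-0.36,0.68],[0,0,0,0,0,-0.54,0.68]]]'; python3 -m crank '[[[0,0,0,0,0,-0.18,0.68],[0,0,0,0,0,-0.36,0.68],[0,0,0,0,0,-0.5,0.68],[0,0,0,0,0,-0.5,0.3],[0,0,0,0,0,-0.5,0.3]]]'; python3 -m crank '[[[0,0,-1,0,0,0,0.3],[0,0,-1,0,0,0.05,0.3],[0,0,-1,0,0,0.1,0.3],[0,0,-1,0,0,0.15,0.3],[0,0,-1,0,0,0.2,0.3]]]'; python3 -c "
from h import *
s,R=st();print(s['ft_torque'])"
```

```text
time: 6.22
eef_pos: [0.5013, -0.2685, 0.2074]
eef_rot: [-3.137, -0.166, 0.002]
wrist_force: [0.5, 0.7, 0.1]
finger_gap: 0.0576
grasp_force: 0.0
time: 6.85
eef_pos: [0.5018, -0.2687, 0.208]
eef_rot: [3.001, 0.925, 0.0]
wrist_force: [0.2, -0.4, 1.7]
finger_gap: 0.0418
grasp_force: 60.7
time: 7.48
eef_pos: [0.5034, -0.2681, 0.2088]
eef_rot: [3.078, 0.626, 0.008]
wrist_force: [5.6, 0.3, -3.7]
finger_gap: 0.0416
grasp_force: 62.0
t 7.47 pos [ 0.5034 -0.2681  0.2088] F [ 5.6  0.3 -3.7] gap 0.0416 gf 62.0 j [-0.49  0.53 -0.1   0.93  0.    2.25]
R [[0.921, 0.391, 0.005], [0.391, -0.921, 0.001], [0.005, 0.001, -1.0]]
[-0.01625436 -1.39268583  0.90925328]
```

```bash
python3 -m crank '[[[0,0,0,0,0,0.05,0.3],[0,0,0,0,0,0.1,0.3],[0,0,0,0,0,0.12,0.3],[0,0,0,0,0,0.12,0.3],[0,0,0,0,0,0.12,0.3]]]';python3 -c "
from h import *
s,R=st();print(s['ft_torque'])"; python3 -m crank '[[[0,0,0,0,0,0.12,0.68],[0,0,0,0,0,0.12,0.68],[0,0,-20,0,0,0.12,0.68],[0,0,-60,0,0,0.12,0.68],[0,0,-60,0,0,0.12,0.68]]]'; python3 -c "
from h import *
s,R=st()
im=snap('side','s6',(270,140,350,210),8)"
```

```text
time: 8.1
eef_pos: [0.5049, -0.2677, 0.2092]
eef_rot: [-3.11, -0.443, -0.014]
wrist_force: [10.1, 2.1, -5.2]
finger_gap: 0.0414
grasp_force: 61.7
t 8.1 pos [ 0.5049 -0.2677  0.2092] F [10.1  2.1 -5.2] gap 0.0414 gf 61.7 j [-0.49  0.53 -0.1   0.93  0.01  2.37]
R [[0.96, 0.279, 0.009], [0.279, -0.96, 0.002], [0.009, 0.001, -1.0]]
[ 0.459834   -2.31053071  0.73763712]
time: 8.72
eef_pos: [0.5028, -0.2691, 0.2721]
eef_rot: [3.128, 0.252, 0.009]
wrist_force: [0.8, -0.6, -0.7]
finger_gap: 0.0584
grasp_force: 0.0
t 8.72 pos [ 0.5028 -0.2691  0.2721] F [ 0.8 -0.6 -0.7] gap 0.0584 gf 0.0 j [-0.49  0.46 -0.03  1.07  0.    2.49]
R [[0.987, 0.16, 0.006], [0.16, -0.987, -0.003], [0.005, 0.004, -1.0]]
```

View pics/s6.png

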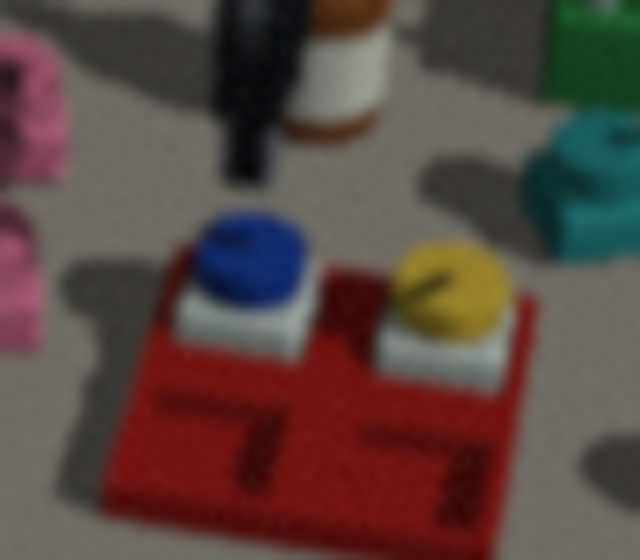

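The side crop shows the blue bar (230,238) now lying along the tray's +x edge direction, which is tight. The yellow bar still points down-left. Yellow is next.

```bash
python3 -m crank '[[[-40,-1,0,0,0,-0.17,0.68],[-80,-2,0,0,0,-0.34,0.68],[-80,-2,10,0,0,-0.51,0.68],[-80,-2,25,0,0,-0.69,0.68],[-80,-2,25,0,0,-0.7,0.68]]]';python3 -m crank '[[[0,0,0,0,0,0,0.68],[0,0,0,0,0,0,0.68],[0,0,0,0,0,0,0.68],[0,0,0,0,0,0,0.68],[0,0,0,0,0,0,0.68]]]'; python3 -c "
from h import *
s,R=st();d=np.array([.4237,-.2802,.207])-s['eef_pos'];print(R.T@d*1000)"
```

```text
time: 9.4
eef_pos: [0.4211, -0.2785, 0.2417]
eef_rot: [-2.853, -1.306, 0.004]
wrist_force: [0.5, 0.5, -0.4]
finger_gap: 0.0581
grasp_force: 0.0
time: 10.02
eef_pos: [0.4224, -0.2792, 0.2438]
eef_rot: [2.856, 1.309, 0.0]
wrist_force: [-0.5, 0.7, 0.9]
finger_gap: 0.0581
grasp_force: 0.0
t 10.03 pos [ 0.4224 -0.2792  0.2438] F [-0.5  0.7  0.9] gap 0.0581 gf 0.0 j [-0.58  0.38 -0.24  0.94  0.    1.7 ]
R [[0.653, 0.758, 0.0], [0.758, -0.653, -0.0], [0.0, 0.0, -1.0]]
[ 0.03925816  1.61528584 36.83744095]
```

```bash
python3 -m crank '[[[0,1,15,0,0,0,0.68],[0,1,28,0,0,0,0.68],[0,1,36,0,0,0,0.68],[0,1,36,0,0,0,0.3],[0,1,36,0,0,0,0.3]]]';python3 -m crank '[[[0,0,0,0,0,0,0.3],[0,0,0,0,0,0.15,0.3],[0,0,0,0,0,0.3,0.3],[0,0,0,0,0,0.45,0.3],[0,0,0,0,0,0.6,0.3]]]'; python3 -m crank '[[[0,0,0,0,0,0.1,0.3],[0,0,0,0,0,0.2,0.3],[0,0,0,0,0,0.3,0.3],[0,0,0,0,0,0.35,0.3],[0,0,0,0,0,0.35,0.3]]]';python3 -c "
from h import *
s,R=st();print(s['ft_torque'])"
```

```text
time: 10.65
eef_pos: [0.4232, -0.2799, 0.2077]
eef_rot: [-2.856, -1.309, 0.0]
wrist_force: [-0.2, 0.1, -0.8]
finger_gap: 0.0419
grasp_force: 60.8
time: 11.28
eef_pos: [0.4233, -0.2799, 0.208]
eef_rot: [3.115, 0.399, 0.001]
wrist_force: [-0.3, -1.0, -1.4]
finger_gap: 0.042
grasp_force: 60.9
time: 11.9
eef_pos: [0.4233, -0.2797, 0.208]
eef_rot: [3.138, -0.137, 0.001]
wrist_force: [-0.4, -0.7, -0.1]
finger_gap: 0.0419
grasp_force: 61.0
t 11.9 pos [ 0.4233 -0.2797  0.208 ] F [-0.4 -0.7 -0.1] gap 0.0419 gf 61.0 j [-0.58  0.43 -0.28  0.86 -0.    2.65]
R [[0.996, -0.087, 0.0], [-0.087, -0.996, -0.001], [0.0, 0.0, -1.0]]
[-0.05732729  0.10553292  1.01620212]
```

```bash
python3 -m crank '[[[0,0,0,0,0,0.06,0.3],[0,0,0,0,0,0.12,0.3],[0,0,0,0,0,0.18,0.3],[0,0,0,0,0,0.18,0.3],[0,0,0,0,0,0.18,0.3]]]';python3 -c "
from h import *
s,R=st();print(s['ft_torque'])"; python3 -m crank '[[[0,0,0,0,0,0.18,0.68],[0,0,0,0,0,0.18,0.68],[0,0,-20,0,0,0.18,0.68],[0,0,-60,0,0,0.18,0.68],[0,0,-60,0,0,0.18,0.68]]]'; python3 -c "
from h import *
s,R=st()
im=snap('side','s7',(270,140,350,210),8)"
```

```text
time: 12.52
eef_pos: [0.4258, -0.2805, 0.2084]
eef_rot: [3.113, -0.42, 0.012]
wrist_force: [7.1, -1.4, -6.0]
finger_gap: 0.0417
grasp_force: 62.7
t 12.53 pos [ 0.4258 -0.2805  0.2084] F [ 7.1 -1.4 -6. ] gap 0.0417 gf 62.7 j [-0.58  0.43 -0.28  0.85  0.    2.83]
R [[0.964, -0.265, 0.008], [-0.265, -0.964, -0.002], [0.008, -0.0, -1.0]]
[-0.30808053 -1.78361826  0.46759789]
time: 13.15
eef_pos: [0.4244, -0.2807, 0.271]
eef_rot: [3.061, -0.697, 0.011]
wrist_force: [1.1, -0.6, -0.3]
finger_gap: 0.0582
grasp_force: 0.0
t 13.15 pos [ 0.4244 -0.2807  0.271 ] F [ 1.1 -0.6 -0.3] gap 0.0582 gf 0.0 j [-0.58  0.35 -0.2   1.    0.    3.  ]
R [[0.901, -0.433, 0.006], [-0.433, -0.901, -0.004], [0.007, 0.001, -1.0]]
```

View pics/s7.png

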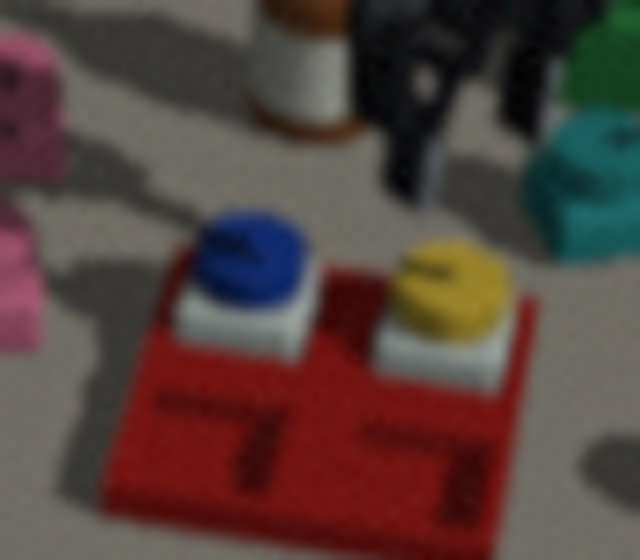

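Both bars now lie parallel to the tray's x edge, blue at (230,242) and yellow at (430,268), so both lids are tight. Next is the drawer handle.

```bash
python3 -m crank '[[[0,0,-60,0,0,-0.18,0.42],[-15,-60,-100,0,0,-0.36,0.42],[-27,-120,-100,0,0,-0.54,0.42],[-38,-180,-100,0,0,-0.72,0.42],[-50,-240,-100,0,0,-0.9,0.42]]]'; python3 -m crank '[[[0,0,0,0,0,-0.18,0.42],[0,0,0,0,0,-0.36,0.42],[0,0,0,0,0,-0.54,0.42],[0,0,0,0,0,-0.72,0.42],[0,0,0,0,0,-0.9,0.42]]]'; python3 -m crank '[[[0,0,0,0,0,-0.18,0.42],[0,0,0,0,0,-0.265,0.42],[0,0,0,0,0,-0.265,0.42],[0,0,0,0,0,-0.265,0.42],[0,0,0,0,0,-0.265,0.42]]]'; python3 -c "
from h import *
s,R=st();d=np.array([.5588,.174,.27])-s['eef_pos'];print(R.T@d*1000, np.arctan2(R[1,0],R[0,0]))"
```

```text
time: 13.82
eef_pos: [0.4811, -0.0455, 0.3668]
eef_rot: [-3.06, -0.711, 0.002]
wrist_force: [-0.1, -0.8, 0.1]
finger_gap: 0.036
grasp_force: 0.0
time: 14.45
eef_pos: [0.4808, -0.0472, 0.3662]
eef_rot: [-2.444, -1.971, 0.003]
wrist_force: [0.4, 0.1, -0.4]
finger_gap: 0.0358
grasp_force: 0.0
time: 15.08
eef_pos: [0.4811, -0.0473, 0.3674]
eef_rot: [-2.172, -2.269, 0.0]
wrist_force: [-0.1, 1.3, 0.1]
finger_gap: 0.0358
grasp_force: 0.0
t 15.07 pos [ 0.4811 -0.0473  0.3674] F [-0.1  1.3  0.1] gap 0.0358 gf 0.0 j [-0.1   0.23 -0.11  1.23  0.    1.43]
R [[-0.044, 0.999, -0.0], [0.999, 0.044, 0.0], [0.0, -0.0, -1.0]]
[217.64175215  87.29653575  97.3956126 ] 1.6144966562242802
```

```bash
python3 -m crank '[[[60,24,0,0,0,0,0.42],[120,48,20,0,0,0,0.42],[180,72,50,0,0,0,0.42],[218,87,80,0,0,0,0.42],[218,87,97,0,0,0,0.42]]]';  python3 -m crank '[[[0,0,12,0,0,0,0.42],[0,0,25,0,0,0,0.42],[0,0,38,0,0,0,0.42],[0,0,51,0,0,0,0.42],[0,0,51,0,0,0,0.42]]]'; python3 -c "
from h import *
s,R=st();print(np.arctan2(R[1,0],R[0,0]))
snap('side','s8',(130,180,270,320),5)"
```

```text
time: 15.7
eef_pos: [0.5587, 0.1778, 0.2682]
eef_rot: [-2.166, -2.274, 0.001]
wrist_force: [0.1, -0.1, -0.5]
finger_gap: 0.0357
grasp_force: 0.0
time: 16.32
eef_pos: [0.559, 0.1739, 0.22]
eef_rot: [2.172, 2.268, 0.002]
wrist_force: [0.0, -0.2, 0.4]
finger_gap: 0.036
grasp_force: 0.0
t 16.32 pos [0.559  0.1739 0.22  ] F [ 0.  -0.2  0.4] gap 0.036 gf 0.0 j [ 0.3   0.54 -0.05  0.98 -0.    1.83]
R [[-0.043, 0.999, 0.002], [0.999, 0.043, 0.0], [0.0, 0.002, -1.0]]
1.613805036457837
```

View pics/s8.png

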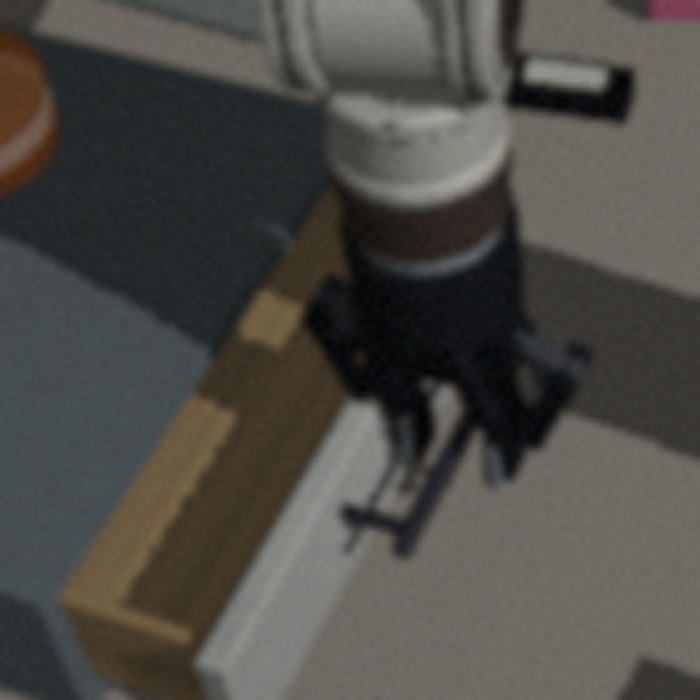

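The fingers straddle the handle bar, one on each side, at about (410,470) and (495,470). I'll close and pull.

```bash
python3 -m crank '[[[0,0,0,0,0,0,0],[0,0,0,0,0,0,0],[0,0,0,0,0,0,0],[0,-5,0,0,0,0,0],[0,-12,0,0,0,0,0]]]' 50;  python3 -m crank '[[[0,-15,0,0,0,0,0],[0,-30,0,0,0,0,0],[0,-45,0,0,0,0,0],[0,-60,0,0,0,0,0],[0,-75,0,0,0,0,0]]]';python3 -m crank '[[[0,-2,0,0,0,0,0],[0,-4,0,0,0,0,0],[0,-6,0,0,0,0,0],[0,-6,0,0,0,0,0],[0,-6,0,0,0,0,0]]]'; python3 -c "
from h import *
st()"
```

```text
time: 17.0
eef_pos: [0.5464, 0.1737, 0.2198]
eef_rot: [2.172, 2.269, 0.0]
wrist_force: [0.9, -1.7, 1.5]
finger_gap: 0.0088
grasp_force: 49.2
time: 17.62
eef_pos: [0.4708, 0.1701, 0.2198]
eef_rot: [2.172, 2.269, -0.001]
wrist_force: [2.3, -2.2, 0.3]
finger_gap: 0.009
grasp_force: 49.5
time: 18.25
eef_pos: [0.4659, 0.1699, 0.2197]
eef_rot: [2.172, 2.268, -0.001]
wrist_force: [-0.3, -5.6, 3.2]
finger_gap: 0.009
grasp_force: 49.8
t 18.25 pos [0.4659 0.1699 0.2197] F [-0.3 -5.6  3.2] gap 0.009 gf 49.8 j [ 0.35  0.4  -0.3   0.88 -0.    1.88]
R [[-0.043, 0.999, 0.0], [0.999, 0.043, -0.001], [-0.001, 0.0, -1.0]]
```

```bash
python3 -m crank '[[[0,-2,0,0,0,0,0],[0,-3,0,0,0,0,0],[0,-4,0,0,0,0,0],[0,-4,0,0,0,0,0],[0,-4,0,0,0,0,0]]]'; python3 -c "
from h import *
st()"; python3 -m crank '[[[0,0,0,0,0,0,0.42],[0,0,0,0,0,0,0.42],[0,0,-40,0,0,0,0.42],[0,0,-100,0,0,0,0.42],[0,0,-150,0,0,0,0.42]]]'; python3 -c "
from h import *
s,R=st()
im=snap('top','t9',(110,110,290,220),4.3);snap('side','s9')
for n,p in [('lid_blue',[.501,-.266]),('lid_yellow',[.421,-.277])]:
    Q={c:near(c,n,p,.051,.025) for c in('top','side')};Q={k:v for k,v in Q.items() if v is not None}
    print(n,fit(cyl(.022,.033,.051),Q,p),list(Q))
"
```

```text
time: 18.88
eef_pos: [0.4621, 0.1697, 0.2197]
eef_rot: [2.172, 2.268, -0.001]
wrist_force: [0.8, -5.6, 1.9]
finger_gap: 0.0088
grasp_force: 49.7
t 18.88 pos [0.4621 0.1697 0.2197] F [ 0.8 -5.6  1.9] gap 0.0088 gf 49.7 j [ 0.35  0.39 -0.31  0.87 -0.    1.88]
R [[-0.043, 0.999, 0.001], [0.999, 0.043, -0.001], [-0.001, 0.001, -1.0]]
time: 19.5
eef_pos: [0.4616, 0.1705, 0.3717]
eef_rot: [-2.171, -2.27, -0.003]
wrist_force: [1.6, 0.2, 0.0]
finger_gap: 0.036
grasp_force: 0.0
t 19.5 pos [0.4616 0.1705 0.3717] F [1.6 0.2 0. ] gap 0.036 gf 0.0 j [ 0.35  0.24 -0.08  1.25  0.    1.88]
R [[-0.044, 0.999, 0.001], [0.999, 0.044, 0.001], [0.001, 0.001, -1.0]]
lid_blue (array([ 0.50219903, -0.26790294]), array([ 0.3, -0.1, -0. ,  0.7])) ['top', 'side']
lid_yellow (array([ 0.42302146, -0.2800334 ]), array([ 0.2, -0.4,  0.4,  0.6])) ['top', 'side']
```

View pics/t9.png

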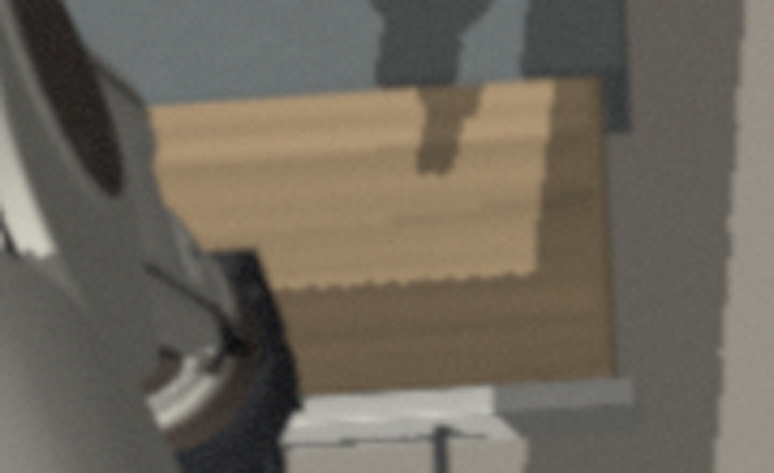

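The drawer is open by another 97 mm, close to full. Its empty floor is visible and the front is at about (460,400) in the crop. The handle middle is now at (0.462,0.170), so drawer_floor is at about (0.512,0.172). Next I fetch blue.

```bash
python3 -m crank '[[[-60,3,0,0,0,0,0.68],[-120,6,0,0,0,0,0.68],[-180,9,0,0,0,0,0.68],[-240,12,0,0,0,0,0.68],[-300,15,0,0,0,0,0.68]]]' 60; python3 -m crank '[[[-60,2,0,0,0,0,0.68],[-120,5,20,0,0,0,0.68],[-141,6,70,0,0,0,0.68],[-141,6,110,0,0,0,0.68],[-141,6,110,0,0,0,0.68]]]';  python3 -c "
from h import *
s,R=st();d=np.array([.5024,-.2682,.208])-s['eef_pos'];print(R.T@d*1000)"
```

```text
time: 20.42
eef_pos: [0.4893, -0.1306, 0.3677]
eef_rot: [-2.169, -2.268, 0.002]
wrist_force: [1.4, -0.1, 0.4]
finger_gap: 0.0581
grasp_force: 0.0
time: 21.05
eef_pos: [0.4996, -0.2687, 0.2542]
eef_rot: [-2.165, -2.26, 0.005]
wrist_force: [-1.6, 0.6, 0.5]
finger_gap: 0.0581
grasp_force: 0.0
t 21.05 pos [ 0.4996 -0.2687  0.2542] F [-1.6  0.6  0.5] gap 0.0581 gf 0.0 j [-0.49  0.48 -0.05  1.05  0.    1.03]
R [[-0.043, 0.999, -0.011], [0.999, 0.043, 0.006], [0.007, -0.011, -1.0]]
[ 0.08003541  3.33774452 46.13948071]
```

```bash
python3 -m crank '[[[0,2,10,0,0,0,0.68],[0,2,20,0,0,0,0.68],[0,2,30,0,0,0,0.68],[0,2,40,0,0,0,0.68],[0,2,40,0,0,0,0.68]]]';  python3 -c "
from h import *
s,R=st();d=np.array([.5024,-.2682,.208])-s['eef_pos'];print(R.T@d*1000)"
```

```text
time: 21.68
eef_pos: [0.5036, -0.2692, 0.2188]
eef_rot: [-2.171, -2.269, 0.001]
wrist_force: [-0.5, 0.3, 0.3]
finger_gap: 0.0581
grasp_force: 0.0
t 21.68 pos [ 0.5036 -0.2692  0.2188] F [-0.5  0.3  0.3] gap 0.0581 gf 0.0 j [-0.49  0.52 -0.09  0.96  0.    1.04]
R [[-0.044, 0.999, -0.002], [0.999, 0.044, 0.001], [0.001, -0.002, -1.0]]
[ 0.99205702 -1.11498494 10.78673935]
```

```bash
python3 -m crank '[[[1,-1,5,0,0,0,0.68],[1,-1,11,0,0,0,0.68],[1,-1,11,0,0,0,0.68],[1,-1,11,0,0,0,0.3],[1,-1,11,0,0,0,0.3]]]' 80; python3 -m crank '[[[0,0,0,0,0,0,0.3],[0,0,-5,0,0,0,0.3],[0,0,-12,0,0,0,0.3],[0,0,-20,0,0,0,0.3],[0,0,-30,0,0,0,0.3]]]'; python3 -c "
from h import *
s,R=st()"; python3 -m crank '[[[0,0,-30,0,0,0,0.3],[0,0,-60,0,0,0,0.3],[0,0,-100,0,0,0,0.3],[0,0,-130,0,0,0,0.3],[0,0,-130,0,0,0,0.3]]]'; python3 -c "
from h import *
s,R=st();L=lambda x,y:np.array([.512+x*.999-y*.044,.172+x*.044+y*.999])
t=L(.05,-.095);d=np.array([*t,s['eef_pos'][2]])-s['eef_pos'];print(t,R.T@d*1000)"
```

```text
time: 22.3
eef_pos: [0.5032, -0.2686, 0.2093]
eef_rot: [2.171, 2.269, 0.0]
wrist_force: [0.2, 0.9, 2.7]
finger_gap: 0.041
grasp_force: 80.9
time: 22.92
eef_pos: [0.5027, -0.2684, 0.2391]
eef_rot: [-2.171, -2.269, 0.001]
wrist_force: [-1.0, -0.4, -1.5]
finger_gap: 0.0409
grasp_force: 81.2
t 22.93 pos [ 0.5027 -0.2684  0.2391] F [-1.  -0.4 -1.5] gap 0.0409 gf 81.2 j [-0.49  0.5  -0.07  1.   -0.    1.04]
R [[-0.044, 0.999, -0.001], [0.999, 0.044, 0.0], [0.0, -0.001, -1.0]]
time: 23.55
eef_pos: [0.5035, -0.2688, 0.3722]
eef_rot: [2.168, 2.265, 0.003]
wrist_force: [0.1, -0.1, -1.6]
finger_gap: 0.0412
grasp_force: 81.2
t 23.55 pos [ 0.5035 -0.2688  0.3722] F [ 0.1 -0.1 -1.6] gap 0.0412 gf 81.2 j [-0.49  0.39  0.13  1.3  -0.    1.04]
R [[-0.044, 0.999, 0.006], [0.999, 0.044, -0.003], [-0.003, 0.006, -1.0]]
[0.56613  0.079295] [345.05006429  77.83254271  -0.74823996]
```

```bash
python3 -m crank '[[[40,9,0,0,0,0,0.3],[90,20,0,0,0,0,0.3],[140,32,0,0,0,0,0.3],[190,43,0,0,0,0,0.3],[240,54,0,0,0,0,0.3]]]'; python3 -m crank '[[[50,11,0,0,0,0,0.3],[90,20,0,0,0,0,0.3],[105,24,0,0,0,0,0.3],[105,24,40,0,0,0,0.3],[105,24,80,0,0,0,0.3]]]'; python3 -m crank '[[[0,0,10,0,0,0,0.3],[0,0,20,0,0,0,0.3],[0,0,30,0,0,0,0.3],[0,0,40,0,0,0,0.3],[0,0,40,0,0,0,0.3]]]';python3 -c "
from h import *
s,R=st()
t=[.5661,.0793];d=np.array([*t,.228])-s['eef_pos'];print(t,R.T@d*1000);snap('side','s10',(120,180,300,340),4)"
```

```text
time: 24.18
eef_pos: [0.5459, -0.0248, 0.3672]
eef_rot: [-2.171, -2.268, 0.003]
wrist_force: [1.1, -0.7, -1.5]
finger_gap: 0.0409
grasp_force: 81.2
time: 24.8
eef_pos: [0.5654, 0.0793, 0.2873]
eef_rot: [2.172, 2.269, -0.001]
wrist_force: [0.3, -0.4, -2.0]
finger_gap: 0.0409
grasp_force: 81.2
time: 25.42
eef_pos: [0.5654, 0.0795, 0.2482]
eef_rot: [-2.172, -2.269, 0.001]
wrist_force: [0.7, -0.2, -1.5]
finger_gap: 0.041
grasp_force: 81.3
t 25.43 pos [0.5654 0.0795 0.2482] F [ 0.7 -0.2 -1.5] gap 0.041 gf 81.3 j [ 0.14  0.49 -0.05  1.03 -0.    1.67]
R [[-0.044, 0.999, -0.001], [0.999, 0.044, -0.0], [-0.0, -0.001, -1.0]]
[0.5661, 0.0793] [-0.21472076  0.66862543 20.17243696]
```

View pics/s10.png

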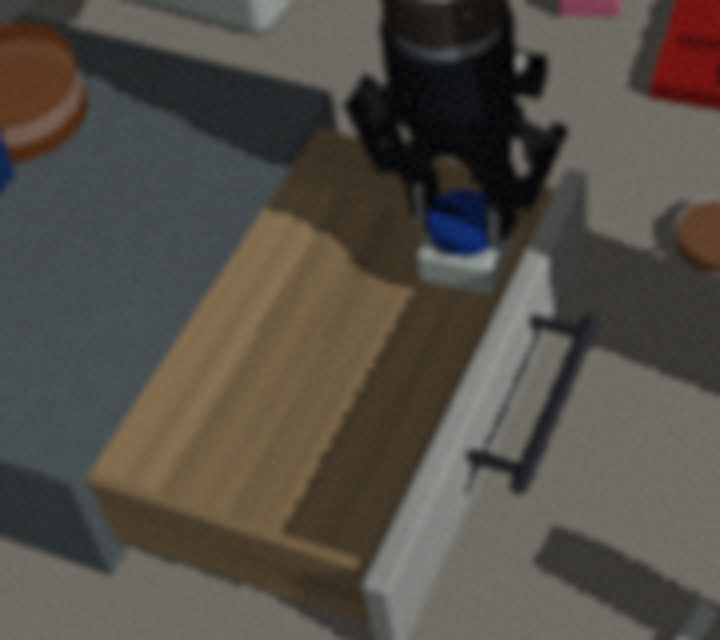

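The jar hangs upright inside the drawer at (460,250), clear of the front and the side wall. I'll lower it.

```bash
python3 -m crank '[[[0,0,6,0,0,0,0.3],[0,0,12,0,0,0,0.3],[0,0,17,0,0,0,0.3],[0,0,19,0,0,0,0.3],[0,0,20,0,0,0,0.3]]]';python3 -c "
from h import *
s,R=st()"
```

```text
time: 26.1
eef_pos: [0.5657, 0.0796, 0.2285]
eef_rot: [-2.172, -2.27, 0.0]
wrist_force: [-0.1, -0.1, -1.9]
finger_gap: 0.0406
grasp_force: 81.3
t 26.1 pos [0.5657 0.0796 0.2285] F [-0.1 -0.1 -1.9] gap 0.0406 gf 81.3 j [ 0.14  0.51 -0.08  0.98  0.    1.67]
R [[-0.044, 0.999, -0.0], [0.999, 0.044, -0.0], [-0.0, -0.0, -1.0]]
```

```bash
python3 -m crank '[[[0,0,1,0,0,0,0.3],[0,0,2,0,0,0,0.3],[0,0,2,0,0,0,0.3],[0,0,2,0,0,0,0.3],[0,0,2,0,0,0,0.3]]]';python3 -m crank '[[[0,0,0,0,0,0,0.62],[0,0,0,0,0,0,0.62],[0,0,-10,0,0,0,0.62],[0,0,-40,0,0,0,0.62],[0,0,-90,0,0,0,0.62]]]'; python3 -m crank '[[[0,0,-50,0,0,0,0.68],[-60,0,-50,0,0,0,0.68],[-120,0,-50,0,0,0,0.68],[-180,0,-50,0,0,0,0.68],[-240,0,-50,0,0,0,0.68]]]'; python3 -c "
from h import *
s,R=st();d=np.array([.4235,-.2802,.235])-s['eef_pos'];print(R.T@d*1000)"
```

```text
time: 26.72
eef_pos: [0.566, 0.0796, 0.2273]
eef_rot: [2.172, 2.269, 0.001]
wrist_force: [-0.3, -0.4, 4.9]
finger_gap: 0.0411
grasp_force: 81.7
time: 27.35
eef_pos: [0.5649, 0.0795, 0.3162]
eef_rot: [-2.17, -2.268, 0.006]
wrist_force: [0.6, 0.3, -0.1]
finger_gap: 0.0531
grasp_force: 0.0
time: 27.98
eef_pos: [0.5761, -0.1619, 0.3675]
eef_rot: [2.171, 2.27, 0.001]
wrist_force: [0.9, 0.1, 0.2]
finger_gap: 0.058
grasp_force: 0.0
t 27.98 pos [ 0.5761 -0.1619  0.3675] F [0.9 0.1 0.2] gap 0.058 gf 0.0 j [-0.27  0.45  0.21  1.33  0.    1.25]
R [[-0.044, 0.999, 0.001], [0.999, 0.044, -0.0], [-0.0, 0.001, -1.0]]
[-111.39703317 -157.83158508  132.40136725]
```

```bash
python3 -m crank '[[[-35,-50,0,0,0,0,0.68],[-70,-100,0,0,0,0,0.68],[-105,-150,20,0,0,0,0.68],[-111,-158,70,0,0,0,0.68],[-111,-158,110,0,0,0,0.68]]]';python3 -m crank '[[[0,0,10,0,0,0,0.68],[0,0,20,0,0,0,0.68],[0,0,30,0,0,0,0.68],[0,0,37,0,0,0,0.68],[0,0,37,0,0,0,0.68]]]'; python3 -c "
from h import *
s,R=st();d=np.array([.4235,-.2800,.209])-s['eef_pos'];print(R.T@d*1000)
im=snap('side','s11');t=near('side','slidebox_a',[.64,-.124],.022,.08)
print(None if t is None else fit(box(.08,.03,0,.022),{'side':t},[.64,-.124,.188],True))"
```

```text
time: 28.6
eef_pos: [0.4219, -0.279, 0.2563]
eef_rot: [2.175, 2.266, 0.0]
wrist_force: [-0.1, 0.3, 1.0]
finger_gap: 0.058
grasp_force: 0.0
time: 29.22
eef_pos: [0.4234, -0.2779, 0.2196]
eef_rot: [-2.171, -2.27, 0.0]
wrist_force: [0.6, 0.0, 0.0]
finger_gap: 0.0583
grasp_force: 0.0
t 29.23 pos [ 0.4234 -0.2779  0.2196] F [0.6 0.  0. ] gap 0.0583 gf 0.0 j [-0.58  0.41 -0.27  0.89 -0.    0.95]
R [[-0.044, 0.999, -0.0], [0.999, 0.044, 0.0], [0.0, -0.0, -1.0]]
[-2.15282845  0.03206571 10.55911751]
(array([ 0.63993265, -0.1264689 ,  0.14067936]), array([ 0. , -0. ,  0.5,  0.2, -0. ]))
```

```bash
python3 -m crank '[[[-2,0,5,0,0,0,0.68],[-2,0,10,0,0,0,0.68],[-2,0,10,0,0,0,0.68],[-2,0,10,0,0,0,0.3],[-2,0,10,0,0,0,0.3]]]' 80; python3 -m crank '[[[0,0,0,0,0,0,0.3],[0,0,-5,0,0,0,0.3],[0,0,-12,0,0,0,0.3],[0,0,-20,0,0,0,0.3],[0,0,-30,0,0,0,0.3]]]'; python3 -m crank '[[[0,0,-30,0,0,0,0.3],[0,0,-60,0,0,0,0.3],[0,0,-100,0,0,0,0.3],[0,0,-130,0,0,0,0.3],[0,0,-130,0,0,0,0.3]]]'; python3 -m crank '[[[40,15,0,0,0,0,0.3],[90,33,0,0,0,0,0.3],[140,52,0,0,0,0,0.3],[190,70,0,0,0,0,0.3],[240,89,0,0,0,0,0.3]]]'; python3 -c "
from h import *
s,R=st();d=np.array([.5629,.154,s['eef_pos'][2]])-s['eef_pos'];print(R.T@d*1000)"
```

```text
time: 29.95
eef_pos: [0.4235, -0.28, 0.2102]
eef_rot: [2.172, 2.269, 0.0]
wrist_force: [-0.0, 1.3, 3.9]
finger_gap: 0.0409
grasp_force: 80.5
time: 30.58
eef_pos: [0.4232, -0.28, 0.2402]
eef_rot: [-2.172, -2.269, 0.001]
wrist_force: [0.2, 0.2, -1.5]
finger_gap: 0.0411
grasp_force: 81.1
time: 31.2
eef_pos: [0.424, -0.2805, 0.3729]
eef_rot: [2.168, 2.265, 0.002]
wrist_force: [0.8, -0.7, -1.6]
finger_gap: 0.0409
grasp_force: 81.1
time: 31.82
eef_pos: [0.5014, -0.0347, 0.3683]
eef_rot: [-2.171, -2.268, 0.003]
wrist_force: [0.8, -0.8, -1.4]
finger_gap: 0.0408
grasp_force: 81.2
t 31.82 pos [ 0.5014 -0.0347  0.3683] F [ 0.8 -0.8 -1.4] gap 0.0408 gf 81.2 j [-0.07  0.27 -0.06  1.25 -0.    1.46]
R [[-0.044, 0.999, -0.002], [0.999, 0.044, -0.0], [0.0, -0.002, -1.0]]
[ 1.85854300e+02  6.96417703e+01 -1.60600599e-01]
```

```bash
python3 -m crank '[[[50,19,0,0,0,0,0.3],[100,37,0,0,0,0,0.3],[150,56,0,0,0,0,0.3],[180,67,0,0,0,0,0.3],[185,69,10,0,0,0,0.3]]]';python3 -m crank '[[[0,0,30,0,0,0,0.3],[0,0,60,0,0,0,0.3],[0,0,85,0,0,0,0.3],[0,0,100,0,0,0,0.3],[0,0,110,0,0,0,0.3]]]'; python3 -c "
from h import *
s,R=st();d=np.array([.5629,.154,.228])-s['eef_pos'];print(R.T@d*1000)"
```

```text
time: 32.45
eef_pos: [0.5627, 0.1537, 0.3583]
eef_rot: [-2.168, -2.273, 0.001]
wrist_force: [-1.0, -1.5, -0.8]
finger_gap: 0.0407
grasp_force: 81.2
time: 33.08
eef_pos: [0.5621, 0.1508, 0.2484]
eef_rot: [-2.173, -2.268, 0.003]
wrist_force: [0.2, -0.0, -1.8]
finger_gap: 0.0406
grasp_force: 81.2
t 33.08 pos [0.5621 0.1508 0.2484] F [ 0.2 -0.  -1.8] gap 0.0406 gf 81.2 j [ 0.26  0.51 -0.02  1.04 -0.    1.79]
R [[-0.043, 0.999, -0.002], [0.999, 0.043, -0.001], [-0.001, -0.002, -1.0]]
[ 3.21033046  0.93801181 20.4272422 ]
```

```bash
python3 -m crank '[[[0,0,7,0,0,0,0.3],[0,0,14,0,0,0,0.3],[0,0,19,0,0,0,0.3],[0,0,21,0,0,0,0.3],[0,0,21,0,0,0,0.3]]]';python3 -c "
from h import *
st()";python3 -m crank '[[[0,0,0,0,0,0,0.62],[0,0,0,0,0,0,0.62],[0,0,-10,0,0,0,0.62],[0,0,-40,0,0,0,0.62],[0,0,-90,0,0,0,0.62]]]';  python3 -m crank '[[[-60,0,-50,0,0,0,0.68],[-120,0,-50,0,0,0,0.68],[-180,0,-50,0,0,0,0.68],[-240,0,-50,0,0,0,0.68],[-240,0,-50,0,0,0,0.68]]]'; python3 -c "
from h import *
s,R=st()
snap('side','s12',(120,150,320,340),4)
def f(a):
    t=near('side','slidebox_a',[.64,-.124],.022,.12)
    if t is not None: print(fit(box(.08,.03,0,.022),{'side':t},[.64,-.124,.188],True))
f(0);im=read_camera('top')
t=near('top','slidebox_a',[.64,-.124],.022,.12)
if t is not None: print('top',fit(box(.08,.03,0,.022),{'top':t},[.64,-.124,.188],True))"
```

```text
time: 33.7
eef_pos: [0.5626, 0.1516, 0.2288]
eef_rot: [2.172, 2.27, 0.0]
wrist_force: [-0.6, 0.3, -0.9]
finger_gap: 0.0411
grasp_force: 81.2
t 33.7 pos [0.5626 0.1516 0.2288] F [-0.6  0.3 -0.9] gap 0.0411 gf 81.2 j [ 0.26  0.53 -0.04  1.   -0.    1.79]
R [[-0.044, 0.999, 0.0], [0.999, 0.044, 0.0], [0.0, 0.0, -1.0]]
time: 34.33
eef_pos: [0.5619, 0.1513, 0.3186]
eef_rot: [-2.171, -2.268, 0.005]
wrist_force: [1.1, -0.1, 0.3]
finger_gap: 0.0528
grasp_force: 0.0
time: 34.95
eef_pos: [0.5728, -0.0924, 0.3697]
eef_rot: [2.178, 2.261, 0.001]
wrist_force: [-0.1, 1.5, -0.2]
finger_gap: 0.0581
grasp_force: 0.0
t 34.95 pos [ 0.5728 -0.0924  0.3697] F [-0.1  1.5 -0.2] gap 0.0581 gf 0.0 j [-0.16  0.42  0.16  1.31 -0.    1.37]
R [[-0.037, 0.999, 0.002], [0.999, 0.037, -0.001], [-0.001, 0.002, -1.0]]
(array([ 0.64240338, -0.12669589,  0.20910092]), array([ 0. , -0. ,  0.1,  0. ,  0. ]))
```

View pics/s12.png

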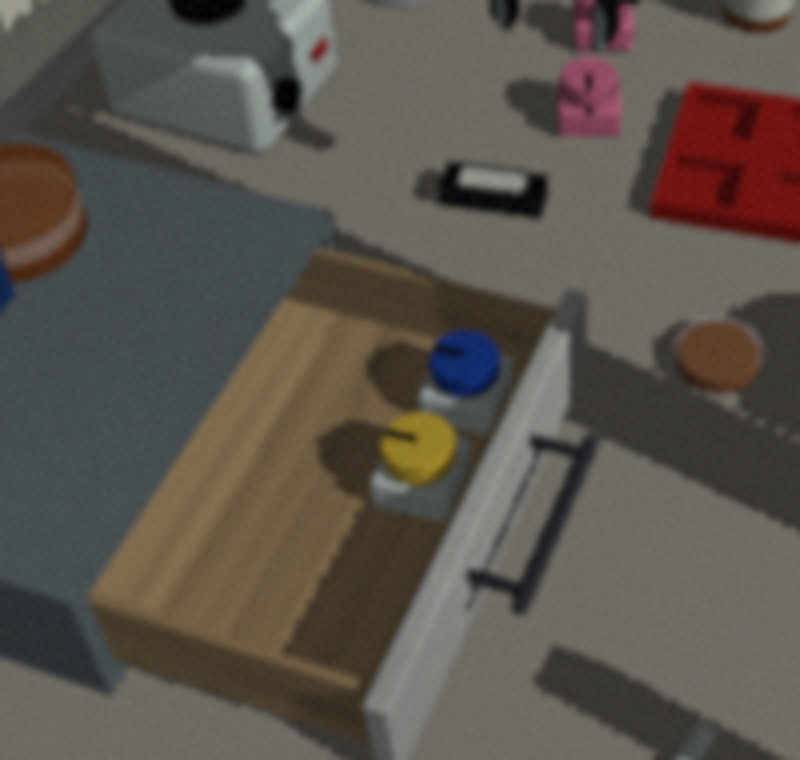

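Both jars stand upright in the drawer, blue at (465,370) and yellow at (418,455), with their bars still aligned. The slide box is unmoved at (493,190) in the crop. Next I turn the gripper and fetch it.

```bash
python3 -m crank '[[[-8,15,0,0,0,-0.18,0.6],[-17,33,0,0,0,-0.36,0.6],[-26,50,0,0,0,-0.54,0.6],[-35,66,0,0,0,-0.72,0.6],[-35,66,0,0,0,-0.9,0.6]]]' 50; python3 -m crank '[[[0,0,0,0,0,-0.18,0.6],[0,0,0,0,0,-0.36,0.6],[0,0,20,0,0,-0.54,0.6],[0,0,60,0,0,-0.72,0.6],[0,0,100,0,0,-0.82,0.6]]]'; python3 -m crank '[[[0,0,0,0,0,0,0.6],[0,0,0,0,0,0,0.6],[0,0,0,0,0,0,0.6],[0,0,0,0,0,0,0.6],[0,0,0,0,0,0,0.6]]]';python3 -c "
from h import *
s,R=st();d=np.array([.6405,-.1245,.182])-s['eef_pos'];print(R.T@d*1000,np.arctan2(R[1,0],R[0,0])-np.pi)
im=read_camera('side')
t=near('side','slidebox_a',[.64,-.124],.022,.12)
if t is not None: print(fit(box(.08,.03,0,.022),{'side':t},[.64,-.124,.188],True))"
```

```text
time: 35.78
eef_pos: [0.6418, -0.1183, 0.3682]
eef_rot: [-0.955, -2.993, -0.0]
wrist_force: [0.6, 0.1, 0.4]
finger_gap: 0.0513
grasp_force: 0.0
time: 36.4
eef_pos: [0.641, -0.1177, 0.2683]
eef_rot: [-0.314, 3.125, -0.0]
wrist_force: [-0.1, -0.2, -0.0]
finger_gap: 0.0509
grasp_force: 0.0
time: 37.02
eef_pos: [0.6408, -0.1204, 0.2697]
eef_rot: [-0.302, 3.126, -0.001]
wrist_force: [0.1, -1.9, 0.1]
finger_gap: 0.0512
grasp_force: 0.0
t 37.02 pos [ 0.6408 -0.1204  0.2697] F [ 0.1 -1.9  0.1] gap 0.0512 gf 0.0 j [-0.19  0.62  0.23  1.18  0.   -0.38]
R [[-0.981, -0.192, 0.002], [-0.192, 0.981, -0.0], [-0.001, -0.001, -1.0]]
[ 1.1658362  -3.88280103 87.67677912] -6.090363404273845
(array([ 0.64049238, -0.12720064,  0.22371339]), array([-0. ,  0. , -0.2, -0. ,  0.1]))
```

```bash
python3 -m crank '[[[0,-4,25,0,0,0,0.6],[0,-4,50,0,0,0,0.6],[0,-4,65,0,0,0,0.6],[0,-4,77,0,0,0,0.6],[0,-4,77,0,0,0,0.6]]]'; python3 -m crank '[[[0,0,5,0,0,0,0.6],[0,0,9,0,0,0,0.6],[0,0,9,0,0,0,0.3],[0,0,9,0,0,0,0.1],[0,0,9,0,0,0,0.1]]]';python3 -c "
from h import *
s,R=st()"
```

```text
time: 37.75
eef_pos: [0.641, -0.1242, 0.1908]
eef_rot: [0.303, -3.125, -0.001]
wrist_force: [0.3, -0.4, 0.7]
finger_gap: 0.0511
grasp_force: 0.0
time: 38.38
eef_pos: [0.6415, -0.1243, 0.183]
eef_rot: [-0.303, 3.126, -0.0]
wrist_force: [-0.6, 0.5, 0.6]
finger_gap: 0.0288
grasp_force: 50.8
t 38.38 pos [ 0.6415 -0.1243  0.183 ] F [-0.6  0.5  0.6] gap 0.0288 gf 50.8 j [-0.19  0.7   0.14  1.    0.   -0.38]
R [[-0.981, -0.192, 0.001], [-0.192, 0.981, -0.0], [-0.0, -0.0, -1.0]]
```

```bash
python3 -m crank '[[[0,0,-10,0,0,0,0.1],[0,0,-40,0,0,0,0.1],[0,0,-90,0,0,0,0.1],[0,0,-140,0,0,0,0.1],[0,0,-180,0,0,0,0.1]]]' 70; python3 -m crank '[[[0,40,-5,0,0,0.05,0.1],[-1,90,-5,0,0,0.1,0.1],[-2,140,-5,0,0,0.148,0.1],[-3,190,-5,0,0,0.148,0.1],[-4,240,-5,0,0,0.148,0.1]]]'; python3 -c "
from h import *
s,R=st();d=np.array([.5735,.2548,s['eef_pos'][2]])-s['eef_pos'];print(R.T@d*1000)"
```

```text
time: 39.0
eef_pos: [0.6412, -0.1242, 0.3658]
eef_rot: [-0.303, 3.125, -0.001]
wrist_force: [1.2, 0.1, -1.3]
finger_gap: 0.0281
grasp_force: 69.1
time: 39.62
eef_pos: [0.5986, 0.1135, 0.3684]
eef_rot: [-0.071, 3.14, 0.0]
wrist_force: [0.7, 1.1, 0.1]
finger_gap: 0.0279
grasp_force: 69.2
t 39.62 pos [0.5986 0.1135 0.3684] F [0.7 1.1 0.1] gap 0.0279 gf 69.2 j [0.19 0.48 0.25 1.35 0.   0.14]
R [[-0.999, -0.045, 0.001], [-0.045, 0.999, 0.0], [-0.001, 0.0, -1.0]]
[1.86998784e+01 1.42279851e+02 8.99570822e-03]
```

```bash
python3 -m crank '[[[6,50,0,0,0,0,0.1],[13,100,0,0,0,0,0.1],[18,135,0,0,0,0,0.1],[19,142,30,0,0,0,0.1],[19,142,70,0,0,0,0.1]]]'; python3 -m crank '[[[0,0,25,0,0,0,0.1],[0,0,45,0,0,0,0.1],[0,0,60,0,0,0,0.1],[0,0,70,0,0,0,0.1],[0,0,70,0,0,0,0.1]]]'; python3 -c "
from h import *
s,R=st();d=np.array([.5735,.2548,.205])-s['eef_pos'];print(R.T@d*1000)
snap('side','s13',(100,180,280,340),4)"
```

```text
time: 40.25
eef_pos: [0.5738, 0.2546, 0.2989]
eef_rot: [-0.074, 3.137, 0.003]
wrist_force: [0.4, -0.6, -1.0]
finger_gap: 0.0281
grasp_force: 69.2
time: 40.88
eef_pos: [0.5736, 0.2529, 0.2273]
eef_rot: [0.071, -3.14, 0.001]
wrist_force: [0.3, -0.2, -0.1]
finger_gap: 0.028
grasp_force: 69.2
t 40.88 pos [0.5736 0.2529 0.2273] F [ 0.3 -0.2 -0.1] gap 0.028 gf 69.2 j [0.42 0.61 0.09 1.06 0.   0.37]
R [[-0.999, -0.045, -0.001], [-0.045, 0.999, -0.0], [0.001, -0.0, -1.0]]
[2.18435929e-02 1.87331129e+00 2.22570274e+01]
```

View pics/s13.png

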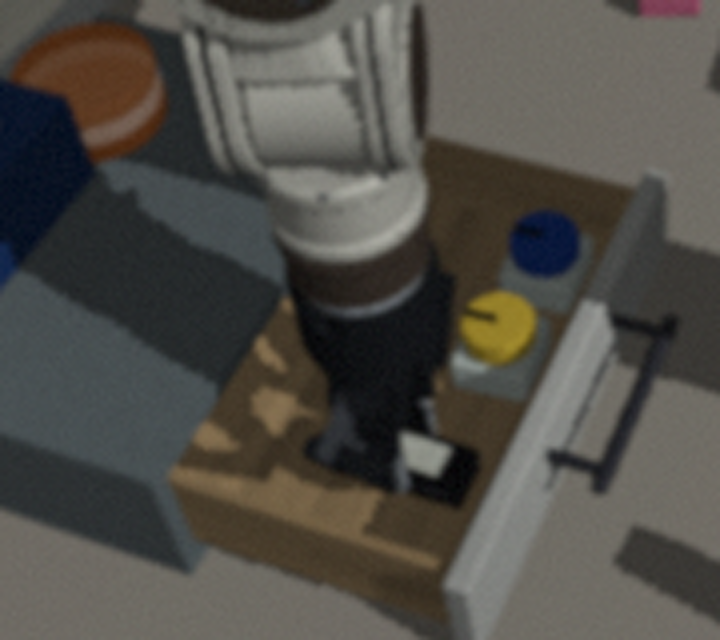

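The box is level in the drawer at (400,460), clear of the front and the jars. I'll lower and release it.

```bash
python3 -m crank '[[[0,0,8,0,0,0,0.1],[0,0,15,0,0,0,0.1],[0,0,20,0,0,0,0.1],[0,0,22,0,0,0,0.1],[0,0,22,0,0,0,0.1]]]'; python3 -c "
from h import *
st()"; python3 -m crank '[[[0,0,0,0,0,0,0.5],[0,0,0,0,0,0,0.5],[0,0,-10,0,0,0,0.5],[0,0,-50,0,0,0,0.4],[0,0,-110,0,0,0,0.2]]]'; python3 -c "
from h import *
st()"
```

```text
time: 41.55
eef_pos: [0.5738, 0.253, 0.2056]
eef_rot: [0.071, -3.141, 0.0]
wrist_force: [-0.4, 0.4, -0.0]
finger_gap: 0.0279
grasp_force: 69.2
t 41.55 pos [0.5738 0.253  0.2056] F [-0.4  0.4 -0. ] gap 0.0279 gf 69.2 j [0.42 0.63 0.07 1.01 0.   0.37]
R [[-0.999, -0.045, -0.0], [-0.045, 0.999, -0.0], [0.0, -0.0, -1.0]]
time: 42.18
eef_pos: [0.5731, 0.2527, 0.3154]
eef_rot: [0.071, -3.137, 0.003]
wrist_force: [1.2, 0.5, -0.5]
finger_gap: 0.0179
grasp_force: 0.0
t 42.17 pos [0.5731 0.2527 0.3154] F [ 1.2  0.5 -0.5] gap 0.0179 gf 0.0 j [ 0.42  0.54  0.22  1.25 -0.    0.37]
R [[-0.999, -0.045, -0.004], [-0.045, 0.999, -0.002], [0.004, -0.002, -1.0]]
```

```bash
python3 -m crank '[[[50,-25,0,0,0,0,0],[100,-50,0,0,0,0,0],[152,-76,0,0,0,0,0],[152,-76,30,0,0,0,0],[152,-76,60,0,0,0,0]]]'; python3 -m crank '[[[0,0,15,0,0,0,0],[0,0,30,0,0,0,0],[0,0,36,0,0,0,0],[0,0,36,0,0,0,0],[0,0,36,0,0,0,0]]]'; python3 -c "
from h import *
st()
snap('side','s14',(100,180,340,360),3.3)"
```

```text
time: 42.8
eef_pos: [0.4252, 0.1701, 0.257]
eef_rot: [-0.07, 3.137, 0.002]
wrist_force: [0.8, 0.7, -0.2]
finger_gap: 0.0001
grasp_force: 0.0
time: 43.42
eef_pos: [0.4258, 0.1704, 0.2204]
eef_rot: [-0.071, 3.139, 0.001]
wrist_force: [-0.1, -0.6, 0.2]
finger_gap: 0.0003
grasp_force: 0.0
t 43.42 pos [0.4258 0.1704 0.2204] F [-0.1 -0.6  0.2] gap 0.0003 gf 0.0 j [ 0.38  0.33 -0.4   0.84  0.    0.34]
R [[-0.999, -0.045, 0.001], [-0.045, 0.999, 0.001], [-0.001, 0.0, -1.0]]
```

View pics/s14.png

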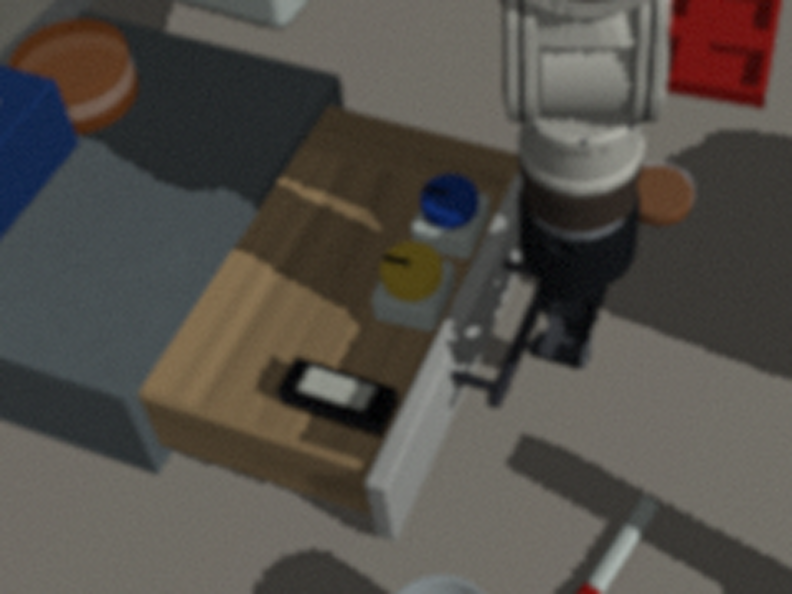

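Everything is in: the jars stand at (450,205) and (412,275), and the box lies flat at (340,395). The closed fingers are in front of the handle at (560,340). I'll push slowly.

```bash
python3 -m crank '[[[-6,0,0,0,0,0,0],[-12,0,0,0,0,0,0],[-18,0,0,0,0,0,0],[-23,0,0,0,0,0,0],[-29,0,0,0,0,0,0]]]'; python3 -m crank '[[[-8,0,0,0,0,0,0],[-16,0,0,0,0,0,0],[-24,0,0,0,0,0,0],[-32,0,0,0,0,0,0],[-40,0,0,0,0,0,0]]]'; python3 -m crank '[[[-8,0,0,0,0,0,0],[-16,0,0,0,0,0,0],[-24,0,0,0,0,0,0],[-32,0,0,0,0,0,0],[-40,0,0,0,0,0,0]]]';  python3 -m crank '[[[-8,0,0,0,0,0,0],[-16,0,0,0,0,0,0],[-24,0,0,0,0,0,0],[-32,0,0,0,0,0,0],[-40,0,0,0,0,0,0]]]'; python3 -m crank '[[[-6,0,0,0,0,0,0],[-12,0,0,0,0,0,0],[-18,0,0,0,0,0,0],[-23,0,0,0,0,0,0],[-28,0,0,0,0,0,0]]]'; python3 -m crank '[[[-3,0,0,0,0,0,0],[-6,0,0,0,0,0,0],[-9,0,0,0,0,0,0],[-12,0,0,0,0,0,0],[-15,0,0,0,0,0,0]]]';
```

```text
time: 44.1
eef_pos: [0.4544, 0.1715, 0.2195]
eef_rot: [0.071, -3.14, 0.0]
wrist_force: [-1.3, 0.0, 0.5]
finger_gap: -0.0002
grasp_force: 0.6
time: 44.72
eef_pos: [0.4948, 0.1734, 0.2196]
eef_rot: [0.071, -3.141, -0.0]
wrist_force: [-1.0, 0.9, -1.4]
finger_gap: 0.0002
grasp_force: 0.6
time: 45.35
eef_pos: [0.5348, 0.1752, 0.2197]
eef_rot: [-0.071, 3.141, 0.0]
wrist_force: [-1.7, 0.0, -1.0]
finger_gap: 0.0
grasp_force: 0.6
time: 45.98
eef_pos: [0.5748, 0.177, 0.2197]
eef_rot: [-0.071, 3.141, 0.0]
wrist_force: [-1.0, 0.5, -0.9]
finger_gap: 0.0
grasp_force: 0.6
time: 46.6
eef_pos: [0.6025, 0.1783, 0.2198]
eef_rot: [-0.071, 3.141, -0.0]
wrist_force: [-0.3, 0.3, 0.2]
finger_gap: 0.0002
grasp_force: 0.6
time: 47.22
eef_pos: [0.6157, 0.1789, 0.2195]
eef_rot: [0.071, -3.136, 0.0]
wrist_force: [-11.1, -0.6, 7.8]
finger_gap: -0.0001
grasp_force: 5.7
```

```bash
python3 -m crank '[[[-1,0,0,0,0,0,0],[-2,0,0,0,0,0,0],[-2,0,0,0,0,0,0],[-2,0,0,0,0,0,0],[-2,0,0,0,0,0,0]]]'; python3 -m crank '[[[3,0,0,0,0,0,0],[8,0,0,0,0,0,0],[20,0,0,0,0,0,0],[50,0,0,0,0,0,0],[60,0,-60,0,0,0,0]]]'; python3 -m crank '[[[0,-60,-60,0,0,0,0],[0,-120,-110,0,0,0,0],[0,-180,-110,0,0,0,0],[0,-240,-110,0,0,0,0],[0,-300,-110,0,0,0,0]]]'; python3 -c "
from h import *
st()
a=snap('top','t15',(100,20,420,260),2.4)"
```

```text
time: 47.85
eef_pos: [0.6163, 0.1789, 0.2195]
eef_rot: [0.072, -3.132, 0.001]
wrist_force: [-11.2, -0.4, 8.5]
finger_gap: 0.0001
grasp_force: 5.9
time: 48.48
eef_pos: [0.5543, 0.1749, 0.2733]
eef_rot: [0.071, -3.124, 0.008]
wrist_force: [1.0, 0.4, 0.2]
finger_gap: 0.0001
grasp_force: 0.0
time: 49.1
eef_pos: [0.572, -0.1017, 0.3904]
eef_rot: [-0.071, 3.137, -0.002]
wrist_force: [1.2, 0.7, -0.5]
finger_gap: -0.0
grasp_force: 0.0
t 49.1 pos [ 0.572  -0.1017  0.3904] F [ 1.2  0.7 -0.5] gap -0.0 gf 0.0 j [-0.18  0.41  0.2   1.36 -0.   -0.22]
R [[-0.999, -0.045, 0.004], [-0.045, 0.999, -0.001], [-0.004, -0.001, -1.0]]
```

View pics/t15.png

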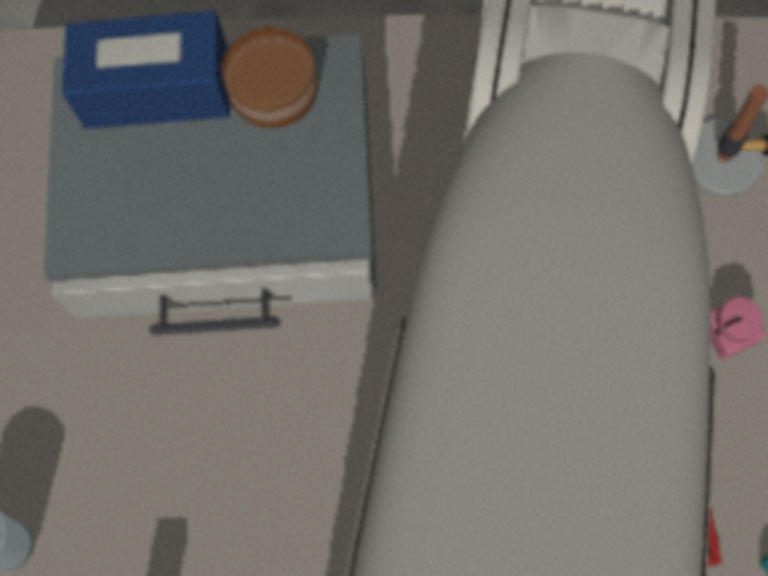

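```bash
python3 - <<'E'
from h import *
f=lambda x,y,z:at('top',[100+x/2.4-.4,20+y/2.4-.4],z)
for n,a,b,z in [('handle',(153,329),(278,322),.062),('front outer top',(55,292),(370,276),.088),('cab',(46,277),(370,262),.1)]:
    p,q=f(*a,z),f(*b,z);print(n,((p+q)/2)[:2].round(4))
im=read_camera('top');d=read_camera('side')
a=cv2.imread('pics/side0.png');a=cv2.resize(a,(560,420))[:,:,::-1]
o=np.hstack([a[80:420,60:400],d[80:420,60:400]]);cv2.imwrite('pics/cmp.png',cv2.resize(o,None,fx=1.17,fy=1.17)[:,:,::-1])
for n in ['petri_dish']:
    t=near('side',n,[.427,-.03],.015);print(None if t is None else fit(cyl(.03,0,.015),{'side':t},[.427,-.03])[0])
E
```

```text
handle [0.6303 0.1773]
front outer top [0.6642 0.1777]
cab [0.6746 0.1802]
[ 0.43102904 -0.03400078]
```

View pics/cmp.png

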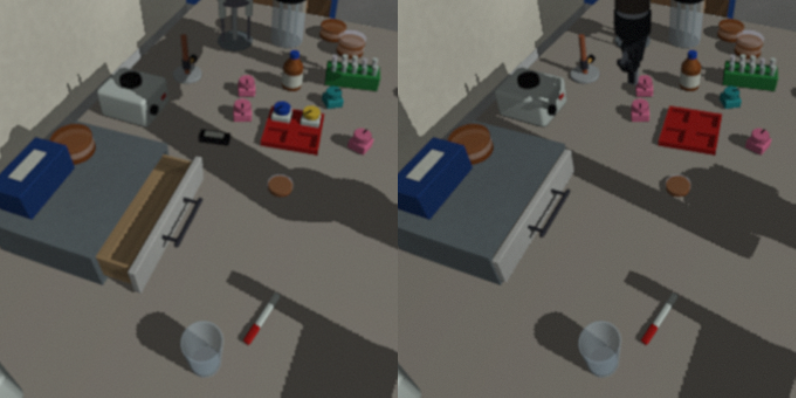

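The drawer looks shut: the handle is at x=0.630 against about 0.633 expected, and nothing else has moved. I'll press it once more gently to be sure it's on its stop.

```bash
python3 -m crank '[[[0,60,0,0,0,0,0],[0,120,0,0,0,0,0],[0,180,0,0,0,0,0],[0,240,0,0,0,0,0],[0,275,0,0,0,0,0]]]'; python3 -m crank '[[[0,0,60,0,0,0,0],[0,0,120,0,0,0,0],[0,0,160,0,0,0,0],[0,0,172,0,0,0,0],[0,0,172,0,0,0,0]]]'; python3 -c "
from h import *
st()"
```

```text
time: 49.92
eef_pos: [0.5581, 0.1798, 0.389]
eef_rot: [-0.08, 3.14, 0.001]
wrist_force: [0.5, -0.5, 0.7]
finger_gap: -0.0
grasp_force: 0.0
time: 50.55
eef_pos: [0.5592, 0.176, 0.2172]
eef_rot: [0.073, -3.14, 0.0]
wrist_force: [-0.1, -0.1, 0.7]
finger_gap: 0.0003
grasp_force: 0.0
t 50.55 pos [0.5592 0.176  0.2172] F [-0.1 -0.1  0.7] gap 0.0003 gf 0.0 j [ 0.3   0.55 -0.05  0.98  0.    0.26]
R [[-0.999, -0.047, -0.0], [-0.047, 0.999, -0.0], [0.0, -0.0, -1.0]]
```

```bash
python3 -m crank '[[[-10,0,0,0,0,0,0],[-20,0,0,0,0,0,0],[-30,0,0,0,0,0,0],[-40,0,0,0,0,0,0],[-50,0,0,0,0,0,0]]]'; python3 -m crank '[[[-1,0,0,0,0,0,0],[-2,0,0,0,0,0,0],[-3,0,0,0,0,0,0],[-4,0,0,0,0,0,0],[-5,0,0,0,0,0,0]]]'; python3 -m crank '[[[-1,0,0,0,0,0,0],[-2,0,0,0,0,0,0],[-3,0,0,0,0,0,0],[-4,0,0,0,0,0,0],[-5,0,0,0,0,0,0]]]'; python3 -c "
from h import *
st()"
```

```text
time: 51.18
eef_pos: [0.6101, 0.1772, 0.2171]
eef_rot: [-0.071, 3.141, 0.0]
wrist_force: [-0.5, -0.5, 0.1]
finger_gap: 0.0
grasp_force: 0.0
time: 51.8
eef_pos: [0.6142, 0.1776, 0.2172]
eef_rot: [-0.071, 3.141, 0.0]
wrist_force: [0.0, 0.4, -0.1]
finger_gap: -0.0001
grasp_force: 0.0
time: 52.42
eef_pos: [0.6163, 0.1777, 0.217]
eef_rot: [0.072, -3.132, 0.001]
wrist_force: [-13.4, -0.8, 9.6]
finger_gap: 0.0001
grasp_force: 6.8
t 52.42 pos [0.6163 0.1777 0.217 ] F [-13.4  -0.8   9.6] gap 0.0001 gf 6.8 j [0.28 0.65 0.14 1.07 0.   0.23]
R [[-0.999, -0.046, -0.009], [-0.046, 0.999, -0.001], [0.009, -0.0, -1.0]]
```

It is firmly on the stop, at the same place with the force rising steeply. I'll withdraw and hand in.

```bash
python3 -m crank '[[[3,0,0,0,0,0,0],[8,0,0,0,0,0,0],[20,0,0,0,0,0,0],[50,0,0,0,0,0,0],[70,0,-60,0,0,0,0]]]'; python3 -m crank '[[[0,0,-60,0,0,0,0],[0,0,-120,0,0,0,0],[0,0,-120,0,0,0,0],[0,0,-120,0,0,0,0],[0,0,-120,0,0,0,0]]]'; python3 -c "
from h import *
st()
f=lambda:[(m['confidence'],m['bbox']) for m in masks_of('side','slidebox_a')]
read_camera('side');print(f())
print(sign_off())"
```

```text
time: 53.05
eef_pos: [0.5464, 0.1737, 0.2715]
eef_rot: [0.07, -3.129, 0.006]
wrist_force: [0.7, 0.6, 0.5]
finger_gap: -0.0003
grasp_force: 0.0
time: 53.68
eef_pos: [0.5492, 0.1744, 0.3943]
eef_rot: [0.071, -3.137, 0.002]
wrist_force: [-0.2, 0.6, 0.3]
finger_gap: -0.0001
grasp_force: 0.0
t 53.67 pos [0.5492 0.1744 0.3943] F [-0.2  0.6  0.3] gap -0.0001 gf 0.0 j [ 0.31  0.4   0.2   1.38 -0.    0.26]
R [[-0.999, -0.045, -0.003], [-0.045, 0.999, -0.001], [0.003, -0.001, -1.0]]
[]
the job is handed in; nothing more can be done
None
```

The job is handed in: the blue and yellow jars, lids screwed tight, stand upright in the drawer, the one slide box lies flat beside them, the drawer is shut against its stop, and nothing else on the bench looks moved.

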